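# Count four sample vials out of a pinned transport case

### The job

Draw the retaining pin from the hasp staple of the transport case and lay it on the table top, then open the lid all the way so that it stays open. Move amber bottles one by one from the case to the stainless tray until the tray holds exactly four, the one already there included, all standing upright; the remaining amber bottle and the slim clear vial stay standing in the case, and nothing else on the table is to be disturbed.

Things in the scene. Friction and masses are not known exactly. Their poses are not given: they have to be found in the camera images.
- case: Aluminium transport case, fixed, 120 mm deep (its x), 280 wide (its y), 66 high when shut. Origin: centre of its underside; x points to the back (hinge side), -x is the front with the hasp (towards the tray). The open base is 36 mm high, walls 4 mm.
- pockets (a point): Middle pocket of the black foam insert (foam top 16 mm above the table), on the pocket floor 6 mm above the table, at case x = +15 mm. Five round pockets 31 mm wide stand in a row along the case's y, 50 mm apart (y = -100 to +100 mm). Only the bottles rise above the foam.
- lid (a joint): Lid hinge, rad: 0 shut, 1.35 fully open at its stop, the lid (a shell 30 mm deep) then still leaning forward over the pockets, 13 degrees off vertical, front edge about 154 mm above the table, so an upright gripper has no room over the bottles. A friction hinge holds it where left; 3 to 5 N at the handle moves it. With the pin in, it cannot rise.
- lid_hinge (a point): Fixed point at the middle of the lid's hinge line, which runs along the case's y, 60 mm behind the case's centre and 37 mm above the table.
- lid_handle (a point): Middle of the lid's round steel bar handle, 10 mm thick, 104 mm long along the case's y, clear between the stays at its ends. Lid shut: 84 mm above the table, 30 mm ahead of the case's front face (case x = -90 mm). It moves with the lid on a circle of 157 mm radius about the hinge line, up and back; the bar can turn in a grip.
- staple (a point): Staple: steel strap bridge at the middle of the case's front (case x = -78 mm, z = 44 mm), 16 mm long in x, 20 wide, top 55 mm above the table. It stands up through the slot of the lid's flat hasp plate (top 40 mm above the table, reaching to case x = -104 mm). The pin lies along the case's x on the plate, under the bridge.
- pin_knob (a point): Loose retaining pin, 30 g; the point is the centre of its black knob (cylinder 15 mm thick, 28 long). Its x axis runs from knob to tip, tip 67 mm away; shank 8 mm thick; 16 mm square flange 24 mm from the point. Starts level in the staple, knob away from the case, 44 mm high; slides out along -x: 25 mm frees it from the staple, 42 mm from the plate. Lying on the table the knob centre is 8 mm high.
- tray: Low stainless tray fixed on the table, 130 mm (its x) by 180 mm (its y) over the rim, wall 16 mm high and 2 mm thick (rim bead 4 mm); inside 122 by 172 mm. Origin at the centre of its underside; the floor is 2 mm above the table.
- vial_a_mid (a point): Amber dropper bottle, round, 46 mm high, 30 g; body 26 mm thick up to 33 mm, black cap 16 mm thick above. The point is its centre, half-way up (23 mm above its foot). Starts upright in one of the pockets of the case.
- vial_b_mid (a point): Amber dropper bottle, round, 46 mm high, 30 g; body 26 mm thick up to 33 mm, black cap 16 mm thick above. The point is its centre, half-way up (23 mm above its foot). Starts upright in one of the pockets of the case.
- vial_c_mid (a point): Amber dropper bottle, round, 46 mm high, 30 g; body 26 mm thick up to 33 mm, black cap 16 mm thick above. The point is its centre, half-way up (23 mm above its foot). Starts upright in one of the pockets of the case.
- vial_d_mid (a point): Amber dropper bottle, round, 46 mm high, 30 g; body 26 mm thick up to 33 mm, black cap 16 mm thick above. The point is its centre, half-way up (23 mm above its foot). Starts upright in one of the pockets of the case.
- vial_e_mid (a point): The fifth amber bottle, same shape and point; starts upright somewhere in the tray.
- blank_mid (a point): Slim clear glass vial with a white cap, 21 mm thick, 44 mm high; the point is its centre, half-way up. Starts upright in one of the pockets and stays there.
- enclosure_corner (a point): Fixed: the corner nearest the robot of the large black beam enclosure, at its top edge, 267 mm above the table. From here one side runs away 440 mm back and left (60 degrees left of straight ahead), behind the case and the mirror mount. It is solid: keep the arm on the robot's side of it.
- drawers_corner (a point): Fixed: the right front top corner of the grey drawer cabinet, 200 mm above the table; its front runs from here 280 mm towards the robot and left (30 degrees left of straight back to it). Solid; it stands behind and to the left of the case.
- optic_mount: Bystander: black mirror mount, 28 x 45 x 45 mm, standing on the table behind the tray; origin at the centre of its underside.
- post_holder: Bystander: black post holder with a thumb screw, 25 x 37 x 50 mm, standing on the table behind the tray; origin at the centre of its underside.
There are look-alikes about, which are no part of the job. What is shaped like the part that bears vial_e_mid but purple or yellow is not meant.

How it is judged:
By the outcome, as a careful person would: the job done as asked, in the order asked, and still so for the second after the job is handed in, with the robot touching nothing.
It also fails if it takes over 72 s, if anything falls off the work surface, if the arm or the gripper's body presses on something with over 40 N, if the wrist force passes 120 N, or if a joint passes its speed limit or range.

### The arm

A 6-joint arm with a two-finger parallel gripper is mounted at the origin on a cart in front of the work surface, level with it; the furniture and walls round the work are solid. World frame = base frame: x ahead of the robot, y to its left, z up, the work surface at z = 0. Lengths are in m, angles in rad, forces in N, time in s.
With the tool pointing down it reaches from about 0.4 to 0.825 m from the base axis. Payload 7 kg.
Tool frame: the origin (TCP) lies midway between the tips of the shut fingers; the grasp point (between the pads) lies 19 mm behind it; z points along the fingers, x is the direction in which the jaws open and shut, and the axes are right-handed (so a half turn about z gives the same grasp; the last joint's range is limited). The gripper opens to 88 mm and grips with 3 to 60 N. Pads are 19 mm wide; open, the fingers measure 130 mm over their backs; the gripper's body (78 mm by 193 mm) begins 47 mm behind the grasp point.
Start: joints at [-0.945, 0.359, 0.012, 0, -1.224, -0.288], TCP at [0.224, -0.637, 0.227] pointing down, gripper open.
Joint ranges: [-3.07, 3.07], [-1.43, 2.12], [-1.02, 1.25], [-3.03, 1.67], [-3.05, -0], [-3.03, 3.03]. Speed limits (rad/s): [2.39, 2.39, 3.01, 3.14, 3.14, 3.14].

### API

Orientations are given as [roll, pitch, yaw] about the fixed x, y, z axes, in that order (R = Rz(yaw) Ry(pitch) Rx(roll)).
In Python, from station import arm, grab_frame, camera_params gives the robot as it stands.
- The arm moves only by the shell command python3 -m handwheel 'ROWS' [FORCE]. ROWS is JSON, a list that holds one entry, the list of rows, each a list of 5 numbers: the finger opening in m, from 0 to 0.0876, then the shift along the tool's x, y, z in m, then the turn about the tool's z in degrees. A call has 1 to 20 rows; each row is the pose to reach, as a shift and turn from the pose measured when the call began, along the tool's axes at that moment; what a row does not reach only later rows make up. A row lasts 1/12 s, in which the tool goes at most 41.7 mm and 7.16 degrees, less where a joint would pass 70% of its speed; a pose out of reach is approached as far as the arm can. A call with a gripper value outside its range is refused whole. The fingers move at their own pace and stop on an object; FORCE is the grip in N (left out, the last holds). Time passes only in rows, so rows that repeat a pose let the fingers close. It gives the time, the measured TCP pose, the force and the opening at its end, in the units of the state.
- arm.get_state(): the state, without advancing time (a new reading comes with each control period).
- grab_frame(name): name is "side" or "top"; returns the picture (420x560x3 uint8, blue, green, red); there is no depth.
- camera_params(name): a dict with "intrinsics" (3x3 intrinsics, pixels), "k1" (the pictures are not rectified: a ray, as slopes to the right and down, at radius r is drawn at 1 + k1 r^2 times it, then the intrinsics apply), "R" (3x3) and "t" (3): a world point X has camera coordinates R X + t. Camera axes: x right, y down, z forward; pixel columns grow to the right and rows downward; lengths in m; the calibration is good to about 2 mm. A picture is of the moment at which its call begins. camera_params takes no time and is no camera call.
- arm.job_done(): hands the job in, once; it reports no verdict.
The state is a dict: "t": time; "q": joint angles; "qd": joint speeds; "joint_efforts": joint torques, N m; "eef_pos": TCP position; "ee_rot": TCP orientation; "force": force on the tool from outside, world axes, zero at the start; "moment": the same for the moment, N m; "width": finger opening in m.
Only numpy, scipy, OpenCV 4.12 (cv2) and the standard library are available. Lean on these libraries where they do the work, as an engineer would, in place of code of your own. Each camera call takes 0.05 s, during which the arm holds its last target.

## Working session

There is one attempt and no reset: what is moved stays moved. The work goes in short steps, Python scripts to look and compute and a shell command to move; the robot and the scene stay as the last step left them, time stands still between calls to the robot, and variables do not carry over. Pictures are saved under pics/ and viewed, and the job is handed in when it is done.

```bash
ls; mkdir -p pics; python3 - <<'E'
from station import arm, grab_frame, camera_params
import cv2
for n in("side","top"):
    cv2.imwrite(f"pics/{n}0.png",grab_frame(n)); p=camera_params(n); print(n,p)
print(arm.get_state())
E
```

```text
pics
side {'intrinsics': array([[425.31652264,   0.        , 277.22918015],
       [  0.        , 425.31652264, 211.05474569],
       [  0.        ,   0.        ,   1.        ]]), 'k1': -0.06898482812389044, 'R': array([[ 0.95433282, -0.29872458,  0.00353437],
       [-0.12703708, -0.41649521, -0.90021849],
       [ 0.27038943,  0.85865905, -0.43542414]]), 't': array([-0.52736734,  0.22459752,  0.92071763])}
top {'intrinsics': array([[461.39785334,   0.        , 283.14712349],
       [  0.        , 461.39785334, 216.02540787],
       [  0.        ,   0.        ,   1.        ]]), 'k1': 0.0425038924633561, 'R': array([[-0.02721642, -0.99962834, -0.00156786],
       [-0.97776074,  0.02694725, -0.20798504],
       [ 0.20794999, -0.00412762, -0.97813075]]), 't': array([-0.05715891,  0.56080709,  1.19608969])}
{'t': 0.1, 'q': array([-9.44922673e-01,  3.59309147e-01,  1.11870577e-02, -2.94883852e-04,
       -1.22412801e+00, -2.88132181e-01]), 'qd': array([ 0.00012864, -0.00230835,  0.00238362,  0.0022202 ,  0.00077086,
        0.00188676]), 'joint_efforts': array([-7.41786589e-04, -5.84165204e+01,  2.93756765e+01,  7.01547503e+00,
        1.02068853e-02, -7.44556382e-05]), 'eef_pos': array([ 0.22351667, -0.63646478,  0.22573873]), 'ee_rot': array([-3.14144531e+00, -1.47262318e-03,  1.90843730e+00]), 'force': array([ 0.39789512,  0.64694083, -0.1730558 ]), 'moment': array([-0.02738645, -0.00370928, -0.02681864]), 'width': 0.08768699172912447}
```

View pics/side0.png

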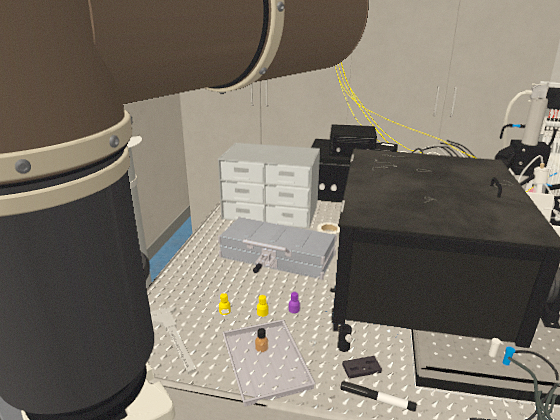

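View pics/top0.png

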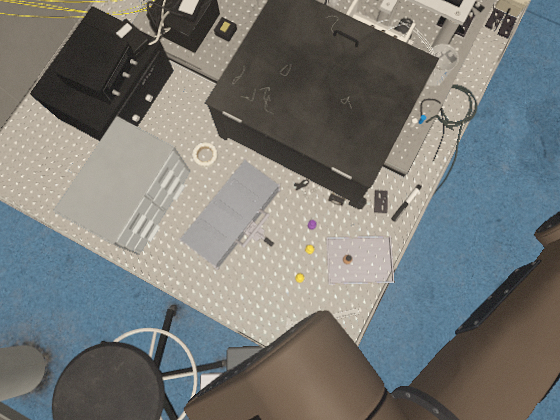

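Side view: the case is around (278,245), with the knob near (258,268). The tray is around (267,358) with the amber bottle at (262,340), and the yellow/purple look-alikes are at (224,303), (262,305) and (294,302). Top view: the case is at (232,213), the knob at (268,241) and the tray at (360,260).

```bash
cat > h.py <<'E'
import numpy as np, cv2
from station import arm, grab_frame, camera_params
P={n:camera_params(n) for n in("side","top")}
def ray(n,px):
    p=P[n];K=p["intrinsics"];d=np.array([(px[0]-K[0,2])/K[0,0],(px[1]-K[1,2])/K[1,1]])
    s=d.copy()
    for _ in range(20): s=d/(1+p["k1"]*(s@s))
    v=p["R"].T@np.array([s[0],s[1],1]); o=-p["R"].T@p["t"]
    return o,v/np.linalg.norm(v)
def plane(n,px,z):
    o,v=ray(n,px); return o+v*(z-o[2])/v[2]
def proj(n,X):
    p=P[n];c=p["R"]@np.asarray(X,float)+p["t"];s=c[:2]/c[2];s=s*(1+p["k1"]*(s@s))
    K=p["intrinsics"];return np.array([K[0,0]*s[0]+K[0,2],K[1,1]*s[1]+K[1,2]])
def tri(ps,pt):
    (o1,v1),(o2,v2)=ray("side",ps),ray("top",pt)
    A=np.stack([v1,-v2],1);t=np.linalg.lstsq(A,o2-o1,rcond=None)[0]
    a,b=o1+t[0]*v1,o2+t[1]*v2
    return (a+b)/2,np.linalg.norm(a-b)
def crop(img,x0,y0,x1,y1,s,fn):
    cv2.imwrite(fn,cv2.resize(img[y0:y1,x0:x1],None,fx=s,fy=s,interpolation=cv2.INTER_CUBIC))
E
python3 - <<'E'
from h import *
s=cv2.imread("pics/side0.png");t=cv2.imread("pics/top0.png")
crop(s,190,200,350,400,3,"pics/sc.png")
crop(t,170,150,400,300,3.4,"pics/tc.png")
E
```

```text
(no output)
```

View pics/sc.png

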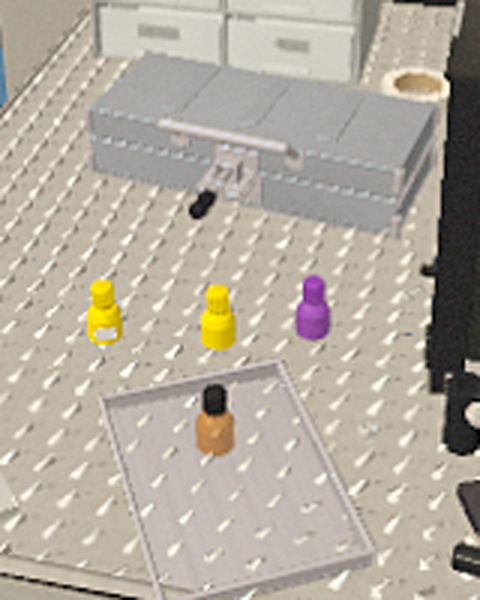

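View pics/tc.png

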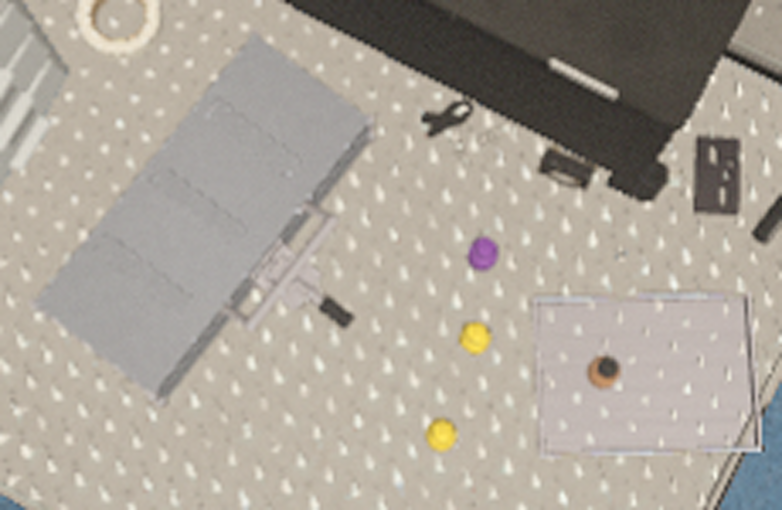

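```bash
python3 - <<'E'
from h import *
f=lambda x,y:(170+x/3.4,150+y/3.4)
g=lambda x,y:(190+x/3,200+y/3)
np.set_printoptions(precision=4,suppress=True)
C=[plane("top",f(*p),.066) for p in[(258,37),(370,118),(163,390),(35,302)]]
C=np.array(C);print("lid\n",C,C.mean(0),[np.linalg.norm(C[i]-C[i-1]) for i in range(4)])
y=C[0]+C[1]-C[2]-C[3];x=C[0]+C[3]-C[1]-C[2];print(np.degrees(np.arctan2(y[1],y[0])),np.degrees(np.arctan2(x[1],x[0])))
T=np.array([plane("top",f(*p),.016) for p in[(534,297),(748,295),(760,451),(541,454)]])
print("tray\n",T,T.mean(0),[np.linalg.norm(T[i]-T[i-1]) for i in range(4)])
print("tray side",np.array([plane("side",g(*p),.016) for p in[(103,399),(278,363),(372,552),(158,600)]]))
print("knob",tri(g(203,204),f(337,312)),plane("top",f(337,312),.044))
print("handle top ends",[plane("top",f(*p),.084) for p in[(325,215),(243,320)]],[plane("side",g(*p),.084) for p in[(163,124),(290,150)]])
print("amber cap top",plane("top",f(608,368),.048),plane("side",g(214,389),.048))
for n,a,b in(("y1",(103,286),(441,435)),("y2",(217,290),(475,338)),("p",(313,281),(483,253))):
  print(n,plane("top",f(*b),.046),plane("side",g(*a),.046))
for n,b in(("mirror",(570,165)),("post",(640,180)),("x",(447,118))): print(n,plane("top",f(*b),.045))
E
```

```text
lid
 [[ 0.7166  0.0266  0.066 ]
 [ 0.6457 -0.063   0.066 ]
 [ 0.4308  0.1033  0.066 ]
 [ 0.5029  0.2039  0.066 ]] [0.574  0.0677 0.066 ] [np.float64(0.27773828423023195), np.float64(0.11427034271940711), np.float64(0.2717033168855307), np.float64(0.1236850699335498)]
-38.721381757640565 53.050334047643865
tray
 [[ 0.5041 -0.1933  0.016 ]
 [ 0.501  -0.3681  0.016 ]
 [ 0.3746 -0.3679  0.016 ]
 [ 0.3766 -0.1928  0.016 ]] [ 0.4391 -0.2805  0.016 ] [np.float64(0.1274365014069251), np.float64(0.1748245544690446), np.float64(0.126445599722954), np.float64(0.1751041307895795)]
tray side [[ 0.3795 -0.1978  0.016 ]
 [ 0.5026 -0.1974  0.016 ]
 [ 0.5033 -0.3713  0.016 ]
 [ 0.3769 -0.3678  0.016 ]]
knob (array([ 0.4926, -0.0326,  0.045 ]), np.float64(0.002081342986795617)) [ 0.4917 -0.0325  0.044 ]
handle top ends [array([ 0.5626, -0.0258,  0.084 ]), array([0.4812, 0.0392, 0.084 ])] [array([0.4783, 0.0335, 0.084 ]), array([ 0.5645, -0.0358,  0.084 ])]
amber cap top [ 0.4405 -0.2459  0.048 ] [ 0.4439 -0.2449  0.048 ]
y1 [ 0.3916 -0.1121  0.046 ] [ 0.3974 -0.1155  0.046 ]
y2 [ 0.4675 -0.1419  0.046 ] [ 0.4741 -0.1437  0.046 ]
p [ 0.5361 -0.151   0.046 ] [ 0.543  -0.1538  0.046 ]
mirror [ 0.6074 -0.2249  0.045 ]
post [ 0.5932 -0.281   0.045 ]
x [ 0.6499 -0.1261  0.045 ]
```

```bash
cat >> h.py <<'E'
np.set_printoptions(precision=4,suppress=True)
from scipy.spatial.transform import Rotation as Rn
def goto(X,yaw=None):
    s=arm.get_state();R=Rn.from_euler("xyz",s["ee_rot"]).as_matrix()
    d=R.T@(np.asarray(X)-s["eef_pos"])
    cur=np.degrees(np.arctan2(R[1,0],R[0,0]))
    tr=None if yaw is None else [-((yaw-cur+180)%360-180)]
    print("shift mm",d*1000,"turn",tr,"pos",s["eef_pos"],"yaw",cur,"tilt dir z",R[:,2],"F",s["force"],"w",s["width"],"t",s["t"],"q",s["q"])
E
python3 - <<'E'
from h import *
print(plane("top",(209,103),.267),plane("top",(362,187),.267),plane("top",(368,195),.267))
print(tri((346,236),(365,188)))
t=cv2.imread("pics/top0.png");crop(t,200,80,400,220,4,"pics/enc.png")
s=cv2.imread("pics/side0.png");crop(s,215,215,345,285,6,"pics/case.png")
c=np.array([.4926,-.0326,.037]);ax=np.array([.6225,.7826,0])
goto(c-ax*.003+[0,0,.1],141.5)
E
```

```text
[0.7939 0.0969 0.267 ] [ 0.5776 -0.2536  0.267 ] [ 0.5584 -0.2661  0.267 ]
(array([ 0.5884, -0.2676,  0.2399]), np.float64(0.012033342130098533))
shift mm [478.9049 451.4015  89.3776] turn [np.float64(-32.15459736570165)] pos [ 0.2235 -0.6365  0.2257] yaw 109.34540263429835 tilt dir z [-0.0006  0.0013 -1.    ] F [ 0.3979  0.6469 -0.1731] w 0.08768699172912447 t 0.1 q [-0.9449  0.3593  0.0112 -0.0003 -1.2241 -0.2881]
```

View pics/enc.png

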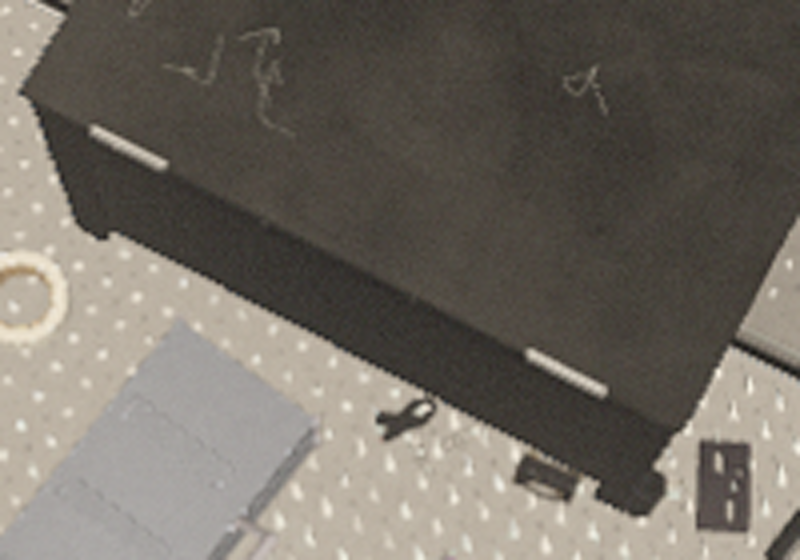

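View pics/case.png

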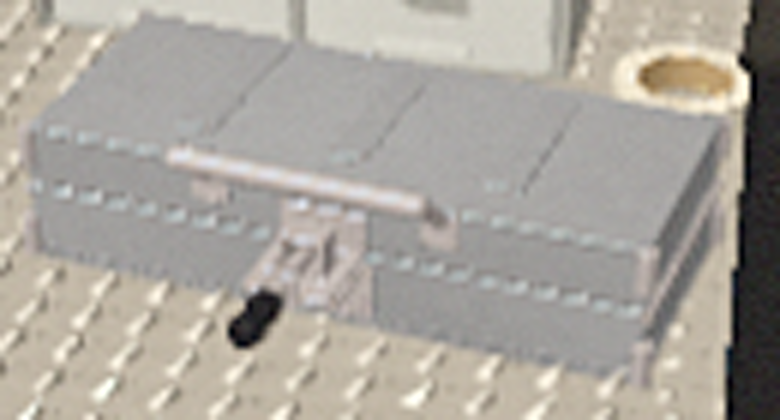

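```bash
python3 -m handwheel '[[[0.05,0.479,0.451,0.06,-32],[0.05,0.479,0.451,0.06,-32],[0.05,0.479,0.451,0.06,-32],[0.05,0.479,0.451,0.06,-32],[0.05,0.479,0.451,0.06,-32],[0.05,0.479,0.451,0.06,-32],[0.05,0.479,0.451,0.06,-32],[0.05,0.479,0.451,0.06,-32],[0.05,0.479,0.451,0.06,-32],[0.05,0.479,0.451,0.06,-32],[0.05,0.479,0.451,0.06,-32],[0.05,0.479,0.451,0.06,-32],[0.05,0.479,0.451,0.06,-32],[0.05,0.479,0.451,0.06,-32],[0.05,0.479,0.451,0.06,-32],[0.05,0.479,0.451,0.089,-32],[0.05,0.479,0.451,0.089,-32],[0.05,0.479,0.451,0.089,-32]]]' 20
python3 - <<'E'
from h import *
for n in("side","top"): cv2.imwrite(f"pics/{n}1.png",grab_frame(n))
c=np.array([.4926,-.0326,.037]);ax=np.array([.6225,.7826,0])
goto(c-ax*.003+[0,0,.0],141.5)
s=cv2.imread("pics/side1.png");t=cv2.imread("pics/top1.png")
a=cv2.resize(s[170:330,190:360],None,fx=2.3,fy=2.3);b=cv2.resize(t[150:310,170:340],None,fx=2.3,fy=2.3)
cv2.imwrite("pics/m1.png",np.hstack([a,b]))
E
```

```text
t: 1.6
eef_pos: [0.4895, -0.0335, 0.1353]
ee_rot: [-3.139, -0.004, 2.47]
force: [0.5, -0.0, 1.3]
width: 0.0497
shift mm [ -0.6691   0.8793 100.2563] turn [np.float64(-0.106346006210714)] pos [ 0.4899 -0.0353  0.1373] yaw 141.3936539937893 tilt dir z [-0.0019  0.0007 -1.    ] F [ 0.3402 -0.4309  0.8827] w 0.04998451359761984 t 1.7 q [ 0.3282  0.1383 -0.5078 -0.0016 -0.9263 -1.001 ]
```

View pics/m1.png

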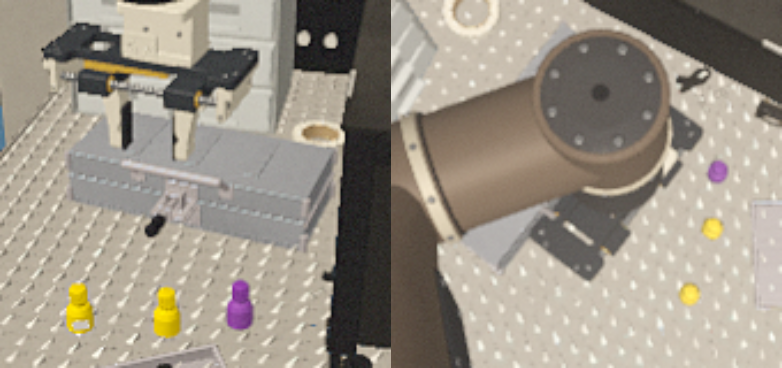

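```bash
python3 -m handwheel '[[[0.05,-0.001,0.001,0.04,0],[0.05,-0.001,0.001,0.07,0],[0.05,-0.001,0.001,0.09,0],[0.05,-0.001,0.001,0.1,0],[0.05,-0.001,0.001,0.1,0]]]' 20
python3 - <<'E'
from h import *
for n in("side","top"): cv2.imwrite(f"pics/{n}2.png",grab_frame(n))
goto([.49,-.035,.037],141.5)
s=cv2.imread("pics/side2.png")
crop(s,215,200,345,300,6,"pics/m2.png")
E
```

```text
t: 2.12
eef_pos: [0.4895, -0.0368, 0.0359]
ee_rot: [-3.138, -0.004, 2.466]
force: [-0.3, 0.1, 0.1]
width: 0.0501
shift mm [ 1.7091 -0.0221  1.1138] turn [np.float64(-0.17757544674819314)] pos [ 0.4913 -0.0361  0.0381] yaw 141.3224245532518 tilt dir z [-0.0013  0.0006 -1.    ] F [ 0.0624 -0.3234  0.1517] w 0.05021488187053272 t 2.2167 q [ 0.3258  0.2762 -0.6173 -0.0016 -0.6783 -0.9996]
```

View pics/m2.png

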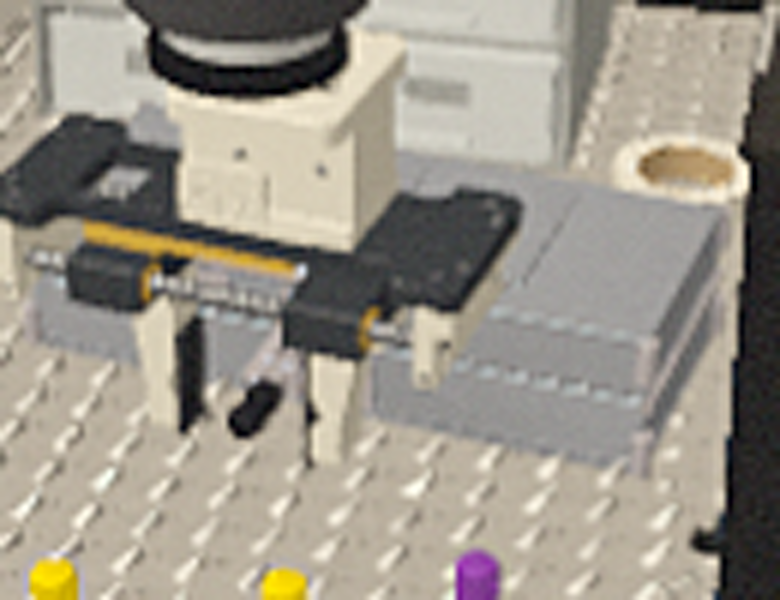

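The knob sits between the fingers: the pads are at about crop (190,380) and (305,420), the knob at (255,405). Next I close on it.

```bash
python3 -m handwheel '[[[0.0,0.0,0,0,0],[0.0,0,0,0,0],[0.0,0,0,0,0],[0,0,0,0,0],[0,0,0,0,0],[0,0,0,0,0]]]' 20
python3 - <<'E'
from h import *
goto([.49,-.035,.037],141.5)
E
```

```text
t: 2.72
eef_pos: [0.4914, -0.036, 0.0384]
ee_rot: [3.141, -0.001, 2.467]
force: [-0.6, -1.3, 0.3]
width: 0.0156
shift mm [ 1.7343 -0.1488  1.3823] turn [np.float64(-0.169930238295251)] pos [ 0.4914 -0.036   0.0384] yaw 141.33006976170475 tilt dir z [-0.0008  0.0008 -1.    ] F [-0.6189 -1.2977  0.3395] w 0.015618875778212592 t 2.7167 q [ 0.3259  0.2756 -0.6172 -0.0016 -0.6785 -0.9996]
```

```bash
python3 -m handwheel '[[[0.0,0.0,-0.01,0,0],[0.0,0,-0.025,0,0],[0.0,0,-0.045,0,0],[0,0,-0.062,0,0],[0,0,-0.062,0,0]]]' 20
python3 - <<'E'
from h import *
for n in("side","top"): cv2.imwrite(f"pics/{n}3.png",grab_frame(n))
goto([.4914,-.036,.0025],141.5)
s=cv2.imread("pics/side3.png")
crop(s,215,200,345,300,6,"pics/m3.png")
E
```

```text
t: 3.13
eef_pos: [0.449, -0.0867, 0.038]
ee_rot: [-3.14, -0.003, 2.464]
force: [-0.6, 0.3, 0.1]
width: 0.0131
shift mm [ 0.0873 63.232  36.0399] turn [np.float64(-0.25860777694583703)] pos [ 0.4519 -0.0854  0.0385] yaw 141.24139222305416 tilt dir z [-0.0007  0.0008 -1.    ] F [ 0.5842  1.3724 -0.2599] w 0.01311784014974462 t 3.2333 q [ 0.2426  0.229  -0.6878 -0.0016 -0.6544 -0.9178]
```

View pics/m3.png

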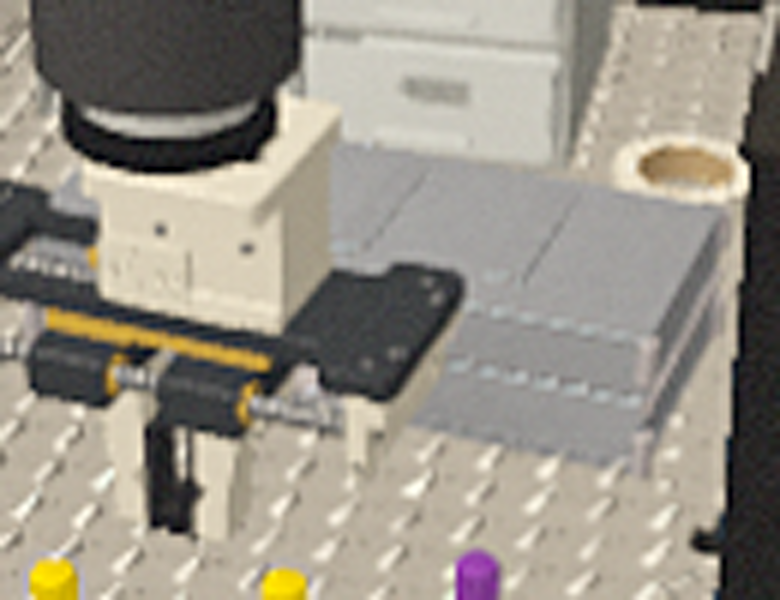

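```bash
python3 -m handwheel '[[[0.0,0.02,0.0,0.01,0],[0.0,0.03,0,0.02,0],[0.0,0.03,0,0.022,0],[0.0,0.03,0,0.022,0]]]' 20
python3 - <<'E'
from h import *
for n in("side",): cv2.imwrite(f"pics/{n}4.png",grab_frame(n))
goto([.4914,-.036,.0025],141.5)
s=cv2.imread("pics/side4.png")
crop(s,195,240,285,310,8,"pics/m4.png")
E
```

```text
t: 3.57
eef_pos: [0.4284, -0.0665, 0.0163]
ee_rot: [-3.141, -0.001, 2.467]
force: [1.2, -0.3, -1.0]
width: 0.0133
shift mm [-29.5543  62.6877  14.1605] turn [np.float64(-0.1892178533647666)] pos [ 0.4292 -0.0665  0.0167] yaw 141.31078214663523 tilt dir z [-0.0006  0.0006 -1.    ] F [-0.2224 -0.836  -0.4455] w 0.012980099192610487 t 3.6167 q [ 0.3031  0.2323 -0.7648 -0.0013 -0.574  -0.9773]
```

View pics/m4.png

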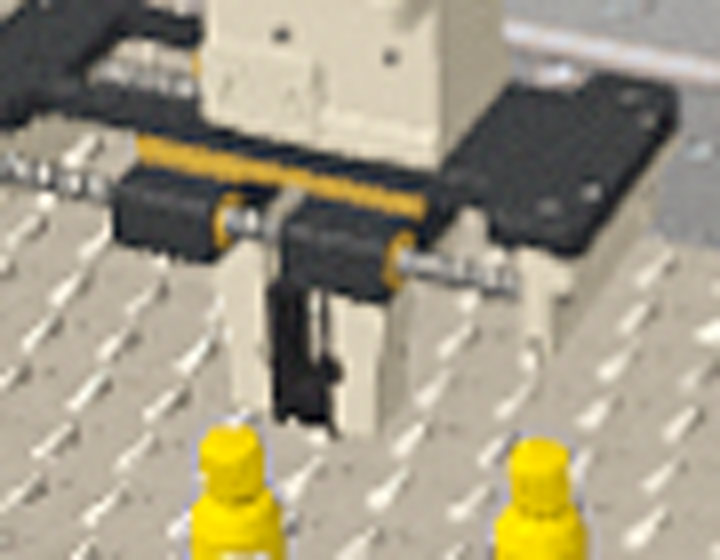

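```bash
python3 -m handwheel '[[[0.0,0,0,0.003,0],[0.0,0,0,0.006,0],[0.0,0,0,0.006,0]]]'; python3 -m handwheel '[[[0.0,0,0,0.003,0],[0.0,0,0,0.004,0],[0.0,0,0,0.004,0]]]'
```

```text
t: 3.87
eef_pos: [0.4295, -0.0666, 0.0104]
ee_rot: [3.142, -0.001, 2.466]
force: [0.3, -0.5, -0.1]
width: 0.0131
t: 4.12
eef_pos: [0.4293, -0.0667, 0.0061]
ee_rot: [-3.141, -0.001, 2.466]
force: [-0.2, 0.6, -0.9]
width: 0.0131
```

```bash
python3 -m handwheel '[[[0.0,0,0,0.002,0],[0.0,0,0,0.003,0],[0.0,0,0,0.003,0]]]'; python3 -m handwheel '[[[0.02,0,0,0.0,0],[0.03,0,0,0.0,0],[0.03,0,0,0,0],[0.03,0,0,0,0]]]'
python3 - <<'E'
from h import *
for n in("side",): cv2.imwrite(f"pics/{n}5.png",grab_frame(n))
s=cv2.imread("pics/side5.png")
crop(s,195,240,285,310,8,"pics/m5.png")
E
```

```text
t: 4.37
eef_pos: [0.4292, -0.0667, 0.0028]
ee_rot: [-3.141, -0.001, 2.466]
force: [0.0, -0.6, -0.6]
width: 0.013
t: 4.7
eef_pos: [0.4292, -0.0667, 0.0029]
ee_rot: [-3.141, -0.001, 2.466]
force: [0.3, 0.7, 0.3]
width: 0.0291
```

View pics/m5.png

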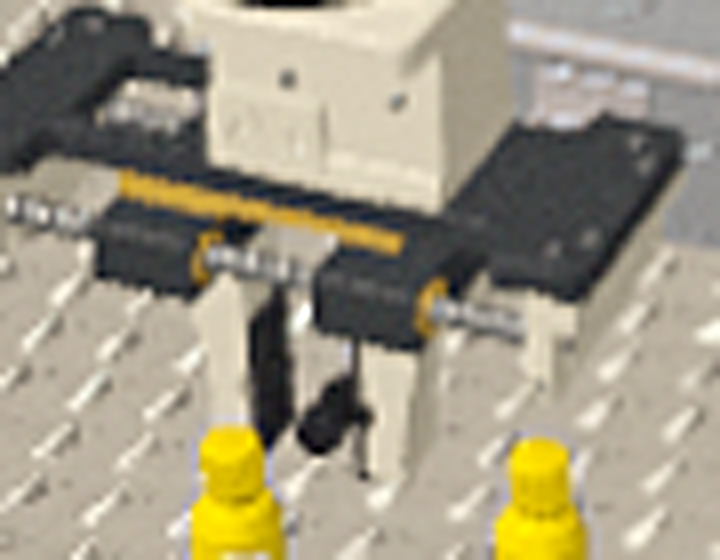

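```bash
python3 -m handwheel '[[[0.04,0,0,-0.03,0],[0.04,0,0,-0.07,0],[0.04,0,0,-0.11,0],[0.04,0,0,-0.15,0],[0.04,0,0,-0.15,0]]]'
python3 - <<'E'
from h import *
f=lambda x,y:(170+x/3.4,150+y/3.4)
for z in(.084,.089):
  a=[plane("side",p,z) for p in((244.2,241.7),(285.8,248.3))];b=[plane("top",f(*p),z) for p in[(325,215),(243,320)]]
  print(z,a,np.mean(a,0),np.mean(b,0),np.linalg.norm(a[0]-a[1]))
t=cv2.imread("pics/top0.png");crop(t,225,200,285,255,12,"pics/hb.png")
E
```

```text
t: 5.17
eef_pos: [0.4337, -0.0664, 0.1605]
ee_rot: [3.134, 0.007, 2.467]
force: [1.9, 0.1, -0.0]
width: 0.0401
0.084 [array([0.4775, 0.0319, 0.084 ]), array([ 0.565 , -0.0278,  0.084 ])] [0.5213 0.0021 0.084 ] [0.5219 0.0067 0.084 ] 0.1058772302108244
0.089 [array([0.4757, 0.0234, 0.089 ]), array([ 0.5623, -0.0357,  0.089 ])] [ 0.519  -0.0062  0.089 ] [0.521  0.0064 0.089 ] 0.10486104312650198
```

View pics/hb.png

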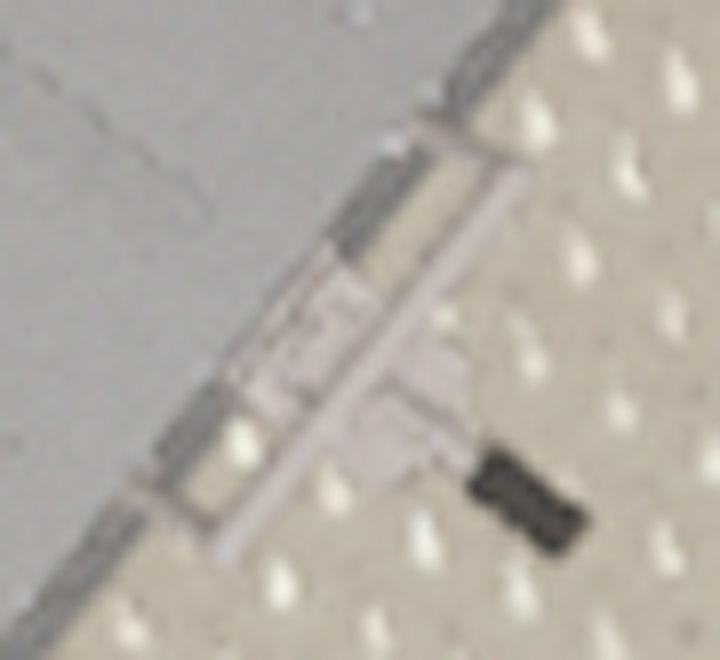

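```bash
python3 - <<'E'
from h import *
a,b=plane("top",(267.9,214.6),.084),plane("top",(243.75,245.4),.084)
print(a,b,(a+b)/2,np.linalg.norm(a-b),np.degrees(np.arctan2(*(b-a)[1::-1])))
k=plane("top",(269,241.7),.044);print(k,(a+b)/2-k)
m=(a+b)/2
goto([m[0],m[1],.174],51.5)
E
```

```text
[ 0.5587 -0.0319  0.084 ] [0.4777 0.0333 0.084 ] [0.5182 0.0007 0.084 ] 0.1039596108642088 141.22089733106645
[ 0.4919 -0.0321  0.044 ] [0.0263 0.0328 0.04  ]
shift mm [-24.2233 105.208  -12.4905] turn [np.float64(89.87439201068761)] pos [ 0.4337 -0.0664  0.1605] yaw 141.37439201068761 tilt dir z [ 0.0107  0.0017 -0.9999] F [ 1.9221  0.1217 -0.0031] w 0.04013813905472485 t 5.1667 q [ 0.3021  0.0128 -0.5881  0.0019 -0.9592 -0.9773]
```

```bash
python3 -m handwheel '[[[0.04,-0.01,0.03,-0.014,-7],[0.04,-0.02,0.06,-0.014,-14],[0.04,-0.023,0.08,-0.014,-21],[0.04,-0.023,0.106,-0.014,-28],[0.04,-0.023,0.106,-0.014,-35],[0.04,-0.023,0.106,-0.014,-42],[0.04,-0.023,0.106,-0.014,-49],[0.04,-0.023,0.106,-0.014,-56],[0.04,-0.023,0.106,-0.014,-63],[0.04,-0.023,0.106,-0.014,-70],[0.04,-0.023,0.106,-0.014,-77],[0.04,-0.023,0.106,-0.014,-84],[0.04,-0.023,0.106,-0.014,-90],[0.04,-0.023,0.106,-0.014,-90],[0.04,-0.023,0.106,-0.014,-90]]]'
python3 - <<'E'
from h import *
for n in("side","top"): cv2.imwrite(f"pics/{n}6.png",grab_frame(n))
goto([.5195,.0014,.076],231.3)
s=cv2.imread("pics/side6.png");t=cv2.imread("pics/top6.png")
a=cv2.resize(s[150:310,190:360],None,fx=2.3,fy=2.3);b=cv2.resize(t[150:310,170:340],None,fx=2.3,fy=2.3)
cv2.imwrite("pics/m6.png",np.hstack([a,b]))
E
```

```text
t: 6.42
eef_pos: [0.5176, 0.0021, 0.1754]
ee_rot: [-3.135, 0.008, -2.248]
force: [-0.8, 0.1, -0.3]
width: 0.0399
shift mm [ 0.1436 -1.1832 99.4543] turn [np.float64(-0.11653023669759932)] pos [0.5176 0.0021 0.1754] yaw -128.8165302366976 tilt dir z [ 0.0106  0.0017 -0.9999] F [0.3344 1.2423 0.1664] w 0.03997949133322502 t 6.5167 q [ 0.3855  0.1346 -0.4144  0.0028 -1.0113  0.5064]
```

View pics/m6.png

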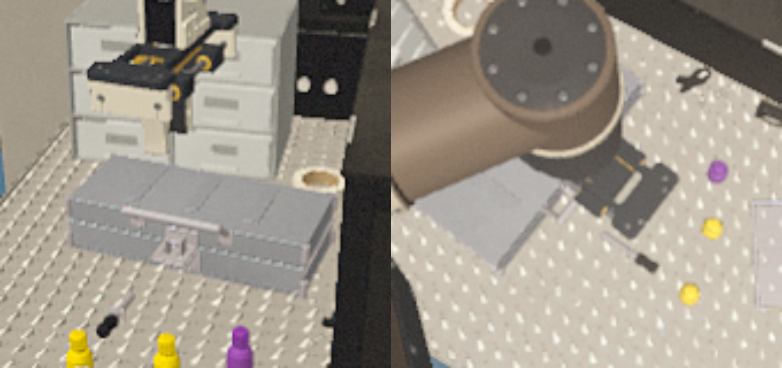

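Pin lies on the table at crop (115,315) in the side view; the hasp is free. Descending onto the bar next.

```bash
python3 -m handwheel '[[[0.04,0,-0.001,0.04,0],[0.04,0,-0.001,0.07,0],[0.04,0,-0.001,0.09,0],[0.04,0,-0.001,0.099,0],[0.04,0,-0.001,0.099,0]]]'
python3 - <<'E'
from h import *
for n in("side",): cv2.imwrite(f"pics/{n}7.png",grab_frame(n))
goto([.5195,.0014,.076],231.3)
s=cv2.imread("pics/side7.png")
crop(s,215,190,345,290,6,"pics/m7.png")
E
```

```text
t: 6.93
eef_pos: [0.5182, 0.0012, 0.0745]
ee_rot: [-3.137, 0.005, -2.25]
force: [-0.3, 1.0, 0.9]
width: 0.0397
shift mm [-0.0898 -0.1717  0.1549] turn [np.float64(-0.17082882632405472)] pos [0.5193 0.0014 0.0762] yaw -128.87082882632407 tilt dir z [ 0.0091  0.0009 -1.    ] F [0.0233 0.2047 0.8982] w 0.039787240569553205 t 6.9833 q [ 0.3831  0.2526 -0.5322  0.0037 -0.7772  0.5066]
```

View pics/m7.png

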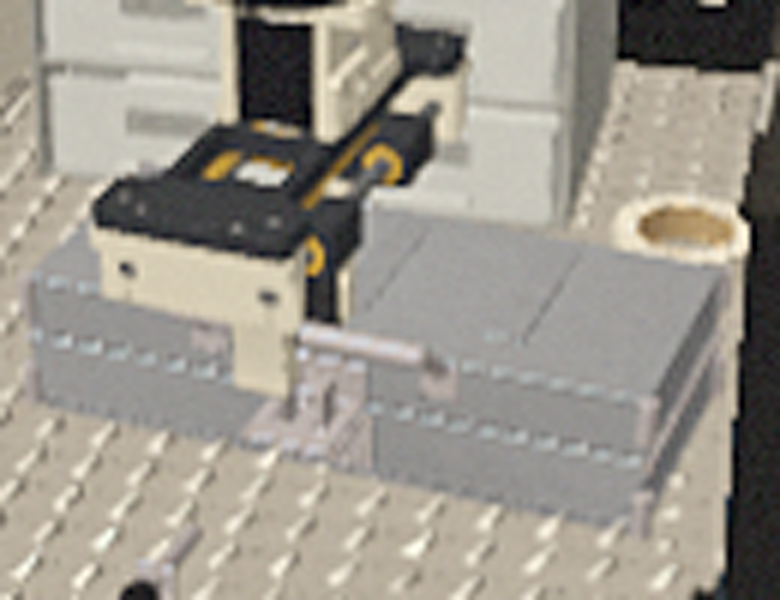

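```bash
python3 -m handwheel '[[[0,0,0,0,0],[0,0,0,0,0],[0,0,0,0,0],[0,0,0,0,0],[0,0,0,0,0]]]' 20; python3 -m handwheel '[[[0,-0.004,0,-0.013,0],[0,-0.010,0,-0.025,0],[0,-0.017,0,-0.037,0],[0,-0.025,0,-0.0485,0],[0,-0.025,0,-0.0485,0]]]'
```

```text
t: 7.4
eef_pos: [0.5197, 0.0016, 0.0769]
ee_rot: [-3.134, 0.008, -2.249]
force: [-0.7, -0.5, -0.1]
width: 0.012
t: 7.82
eef_pos: [0.5359, 0.0223, 0.1273]
ee_rot: [-3.134, 0.01, -2.249]
force: [1.4, 0.1, -0.7]
width: 0.0088
```

```bash
python3 - <<'E'
from h import *
goto([.5193,.0014,.0762],231.3)
E
```

```text
shift mm [27.1745  0.219  50.8478] turn [np.float64(-0.1481910204797714)] pos [0.5359 0.0223 0.1273] yaw -128.8481910204797 tilt dir z [ 0.0122  0.0026 -0.9999] F [ 1.386   0.1349 -0.6578] w 0.008770408103868052 t 7.8167 q [ 0.4091  0.2135 -0.4401  0.0031 -0.9049  0.4817]
```

```bash
python3 - <<'E'
from h import *
for n in("side",): cv2.imwrite(f"pics/{n}8.png",grab_frame(n))
s=cv2.imread("pics/side8.png")
crop(s,215,180,345,280,6,"pics/m8.png")
E
```

```text
(no output)
```

View pics/m8.png

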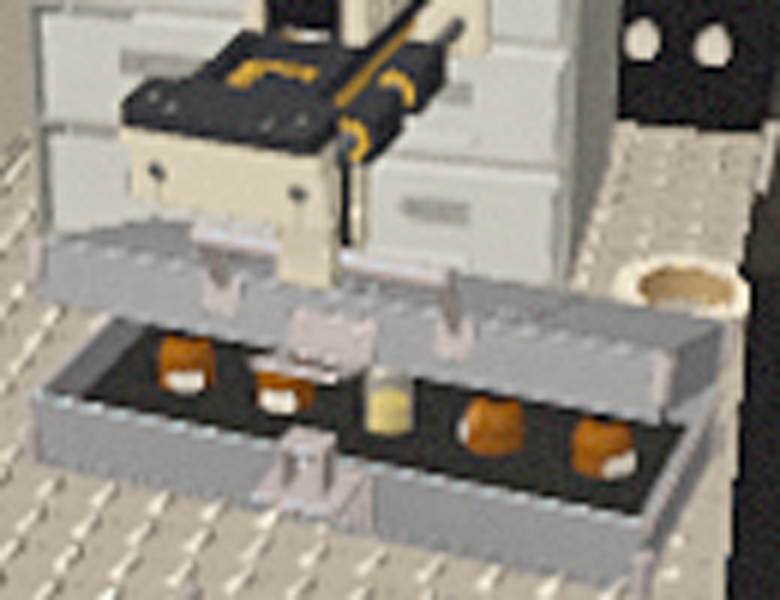

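```bash
python3 -m handwheel '[[[0,-0.008,0,-0.010,0],[0,-0.0165,0,-0.0185,0],[0,-0.027,0,-0.027,0],[0,-0.038,0,-0.035,0],[0,-0.050,0,-0.042,0],[0,-0.0625,0,-0.0477,0],[0,-0.075,0,-0.052,0],[0,-0.0885,0,-0.056,0],[0,-0.101,0,-0.058,0],[0,-0.113,0,-0.059,0],[0,-0.121,0,-0.059,0],[0,-0.121,0,-0.059,0]]]'
python3 - <<'E'
from h import *
for n in("side",): cv2.imwrite(f"pics/{n}9.png",grab_frame(n))
goto([.5193,.0014,.0762],231.3)
s=cv2.imread("pics/side9.png")
crop(s,215,150,345,280,4.5,"pics/m9.png")
E
```

```text
t: 8.87
eef_pos: [0.612, 0.117, 0.1881]
ee_rot: [-3.132, 0.011, -2.248]
force: [-1.1, 2.1, 7.3]
width: 0.009
shift mm [149.3142   0.8297 110.217 ] turn [np.float64(-0.08840573252746253)] pos [0.6119 0.1169 0.1881] yaw -128.78840573252745 tilt dir z [ 0.0144  0.003  -0.9999] F [0.2351 1.1726 7.1442] w 0.009041230968534503 t 8.9167 q [ 0.5045  0.2917 -0.1777  0.0048 -1.0873  0.387 ]
```

View pics/m9.png

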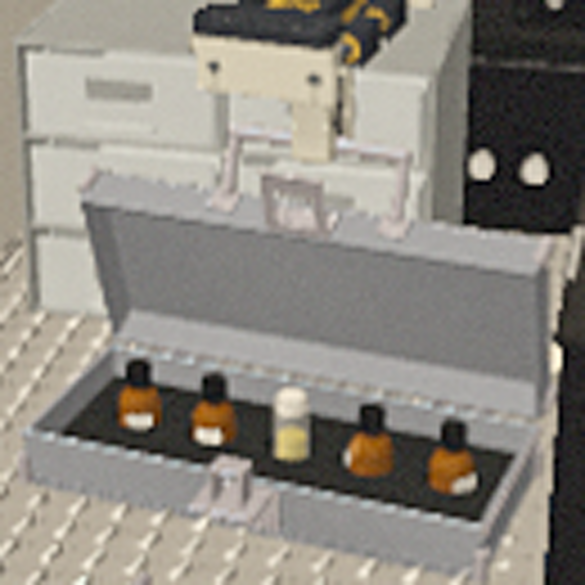

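```bash
python3 -m handwheel '[[[0,-0.004,0,0,0],[0,-0.008,0,0,0],[0,-0.011,0,0,0],[0,-0.011,0,0,0]]]'; python3 -m handwheel '[[[0,-0.003,0,0.0005,0],[0,-0.003,0,0.0005,0]]]'; python3 -m handwheel '[[[0,-0.003,0,0.0005,0],[0,-0.003,0,0.0005,0]]]'
```

```text
t: 9.25
eef_pos: [0.619, 0.1257, 0.1881]
ee_rot: [-3.132, 0.011, -2.248]
force: [-1.2, -0.7, 1.4]
width: 0.0093
t: 9.42
eef_pos: [0.6212, 0.1285, 0.1878]
ee_rot: [-3.132, 0.011, -2.247]
force: [-1.0, -1.9, 2.9]
width: 0.0093
t: 9.58
eef_pos: [0.6221, 0.1295, 0.1876]
ee_rot: [-3.133, 0.008, -2.248]
force: [-5.9, -6.0, 8.7]
width: 0.0091
```

```bash
python3 -m handwheel '[[[0,-0.003,0,0.0,0],[0,-0.003,0,0.0,0]]]'; python3 -m handwheel '[[[0.012,0.002,0,0,0],[0.022,0.002,0,0.0,0],[0.03,0.002,0,0,0],[0.03,0.002,0,0,0],[0.03,0.002,0,0,0]]]'
```

```text
t: 9.75
eef_pos: [0.6221, 0.1296, 0.1876]
ee_rot: [-3.133, 0.002, -2.248]
force: [-8.6, -8.2, 8.2]
width: 0.009
t: 10.17
eef_pos: [0.621, 0.1284, 0.1874]
ee_rot: [-3.134, 0.002, -2.248]
force: [0.1, -0.0, -0.1]
width: 0.0286
```

```bash
python3 -m handwheel '[[[0.03,0,0,-0.02,0],[0.03,0,0,-0.05,0],[0.03,0,0,-0.09,0],[0.03,0,0,-0.13,0],[0.03,0,0,-0.16,0],[0.03,0,0,-0.16,0],[0.03,0,0,-0.16,0]]]'
python3 - <<'E'
from h import *
for n in("side","top"): cv2.imwrite(f"pics/{n}10.png",grab_frame(n))
a=np.radians(51.4);rho=.74
X=rho*np.array([np.cos(a),np.sin(a)])+.188*np.array([np.sin(a),-np.cos(a)]);print(X)
goto([*X,.35],141.4)
s=cv2.imread("pics/side10.png");t=cv2.imread("pics/top10.png")
crop(s,200,130,360,290,3.7,"pics/m10.png");crop(t,20,90,400,300,2,"pics/m10t.png")
E
```

```text
t: 10.75
eef_pos: [0.6206, 0.1295, 0.3499]
ee_rot: [-3.132, 0.006, -2.248]
force: [-0.4, -0.1, -0.9]
width: 0.0301
[0.6086 0.461 ]
shift mm [-251.949   216.4044   -4.6759] turn [np.float64(89.80360551004276)] pos [0.6194 0.1291 0.3465] yaw -128.7963944899572 tilt dir z [ 0.0064 -0.0034 -1.    ] F [ 0.0985 -0.6656 -0.2825] w 0.029946597236486322 t 10.85 q [ 0.5173  0.2365  0.1061  0.0062 -1.4365  0.3756]
```

View pics/m10.png

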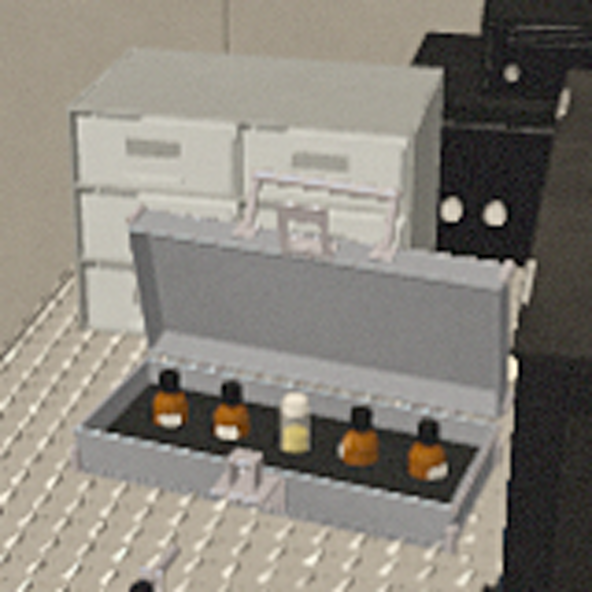

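View pics/m10t.png

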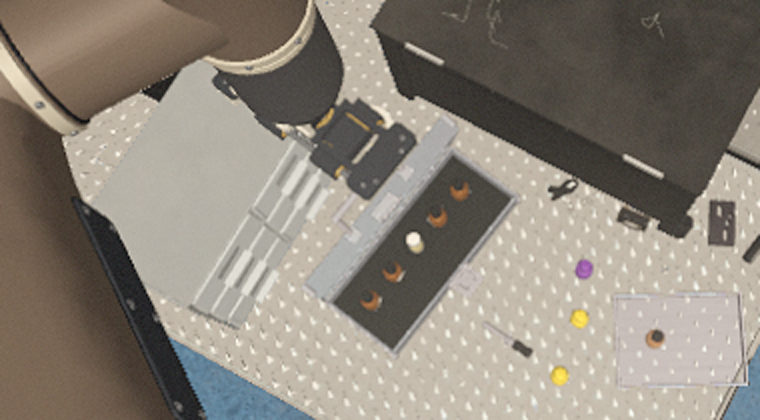

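```bash
python3 -m handwheel '[[[0.03,-0.02,0.017,-0.005,7],[0.03,-0.04,0.034,-0.005,14],[0.03,-0.06,0.051,-0.005,21],[0.03,-0.08,0.069,-0.005,28],[0.03,-0.1,0.086,-0.005,35],[0.03,-0.12,0.103,-0.005,42],[0.03,-0.14,0.12,-0.005,49],[0.03,-0.16,0.137,-0.005,56],[0.03,-0.18,0.154,-0.005,63],[0.03,-0.2,0.171,-0.005,70],[0.03,-0.22,0.189,-0.005,77],[0.03,-0.24,0.206,-0.005,84],[0.03,-0.252,0.216,-0.005,90],[0.03,-0.252,0.216,-0.005,90],[0.03,-0.252,0.216,-0.005,90]]]'
python3 - <<'E'
from h import *
goto([.7,.56,.35],141.4)
for n in("side","top"): cv2.imwrite(f"pics/{n}11.png",grab_frame(n))
E
```

```text
t: 12.1
eef_pos: [0.6083, 0.4616, 0.3473]
ee_rot: [-3.139, 0.007, 2.467]
force: [-0.6, 0.3, 0.0]
width: 0.03
shift mm [-10.1751 134.0854  -3.0139] turn [np.float64(-0.04746484423711195)] pos [0.6083 0.4616 0.3473] yaw 141.3525351557629 tilt dir z [ 0.0036 -0.0065 -1.    ] F [-0.5867  0.3369  0.0413] w 0.030021888742590173 t 12.1 q [ 0.9065  0.4767  0.4566  0.0068 -1.5536 -1.5812]
```

View pics/top11.png

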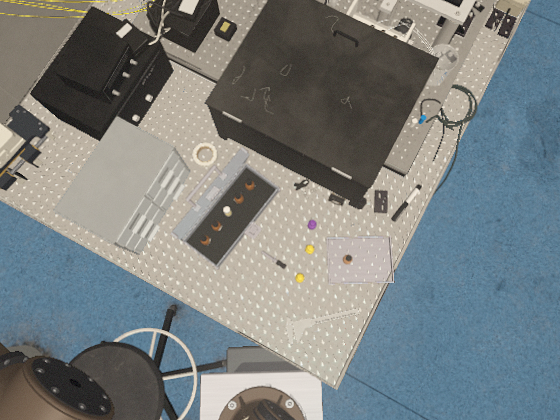

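View pics/side11.png

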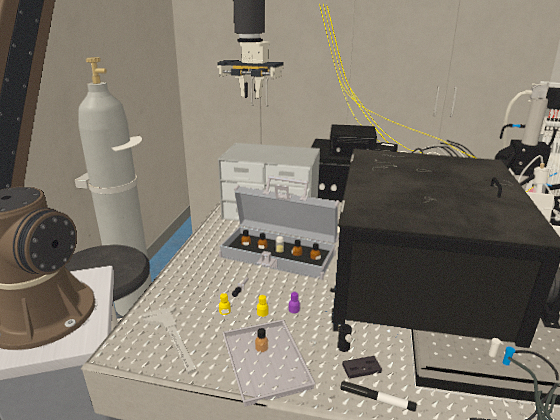

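```bash
python3 - <<'E'
from h import *
s=cv2.imread("pics/side11.png");t=cv2.imread("pics/top11.png")
crop(s,215,180,345,280,6,"pics/m11s.png");crop(t,170,145,285,270,4.8,"pics/m11t.png")
E
```

```text
(no output)
```

View pics/m11s.png

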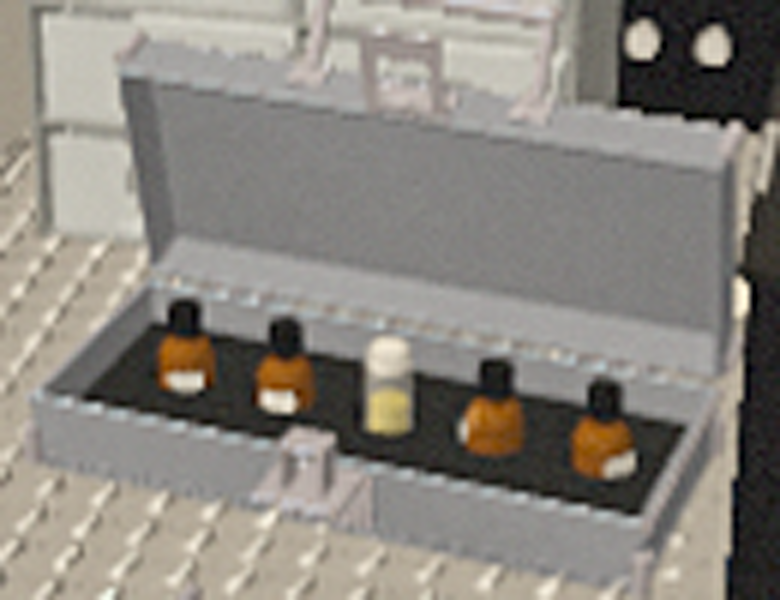

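View pics/m11t.png

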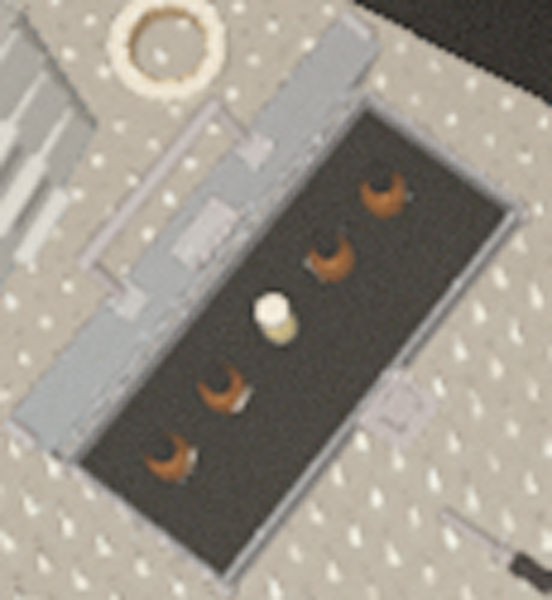

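```bash
python3 - <<'E'
from h import *
g=lambda x,y:(215+x/6,180+y/6);f=lambda x,y:(170+x/4.8,145+y/4.8)
S=np.array([plane("side",g(*p),.0455) for p in[(186,320),(287,338),(495,380),(604,400)]])
T=np.array([plane("top",f(*p),.046) for p in[(166,449),(218,381),(327,250),(380,183)]])
print(S,"\n",T,"\nmeans",S.mean(0),T.mean(0))
print("white",plane("side",g(388,355),.043),plane("top",f(271,309),.05))
d=S[0]-S[3];print(np.linalg.norm(d),np.degrees(np.arctan2(d[1],d[0])));d=T[0]-T[3];print(np.linalg.norm(d),np.degrees(np.arctan2(d[1],d[0])))
# base corners top view z=.036
C=np.array([plane("top",f(*p),.036) for p in[(225,585),(520,210)]]);print("front rim",C,C.mean(0),np.linalg.norm(C[0]-C[1]))
C=np.array([plane("side",g(*p),.036) for p in[(35,398),(645,520)]]);print("front rim s",C,C.mean(0),np.linalg.norm(C[0]-C[1]))
E
```

```text
[[0.5072 0.1404 0.0455]
 [0.5466 0.1109 0.0455]
 [0.6231 0.0483 0.0455]
 [0.6621 0.0184 0.0455]] 
 [[0.5051 0.1426 0.046 ]
 [0.5435 0.1133 0.046 ]
 [0.6189 0.0507 0.046 ]
 [0.6582 0.0197 0.046 ]] 
means [0.5847 0.0795 0.0455] [0.5814 0.0816 0.046 ]
white [0.5865 0.0872 0.043 ] [0.5839 0.0826 0.05  ]
0.19714778672601743 141.78188626874885
0.19631160055571648 141.23806806371238
front rim [[ 0.4283  0.1104  0.036 ]
 [ 0.6425 -0.0612  0.036 ]] [0.5354 0.0246 0.036 ] 0.2744457831121473
front rim s [[ 0.4311  0.1077  0.036 ]
 [ 0.6487 -0.06    0.036 ]] [0.5399 0.0238 0.036 ] 0.27469347789477006
```

```bash
python3 -m handwheel '[[[0.03,0,0.04,0,0],[0.03,0,0.08,0,0],[0.03,0,0.1,0,0],[0.03,0,0.1,0,0],[0.03,0,0.1,0,0]]]'
python3 - <<'E'
from h import *
goto([.7,.56,.35],141.4)
E
```

```text
t: 12.62
eef_pos: [0.6722, 0.538, 0.3461]
ee_rot: [-3.138, 0.007, 2.467]
force: [-0.1, -1.4, -0.6]
width: 0.0302
shift mm [-8.01  34.514 -4.03 ] turn [np.float64(-0.0781126144127029)] pos [0.6722 0.538  0.3461] yaw 141.3218873855873 tilt dir z [ 0.0029 -0.0075 -1.    ] F [-0.0609 -1.3906 -0.5895] w 0.030166730898054803 t 12.6167 q [ 0.9028  0.6848  0.8101  0.007  -1.7002 -1.577 ]
```

```bash
python3 -m handwheel '[[[0.03,0,0.03,0,0],[0.03,0,0.06,0,0],[0.03,0,0.1,0,0],[0.03,0,0.14,0,0],[0.03,0,0.14,0,0],[0.03,0,0.14,0,0]]]'
python3 - <<'E'
from h import *
goto([.7,.56,.35],141.4)
E
```

```text
t: 13.12
eef_pos: [0.7293, 0.6208, 0.3233]
ee_rot: [3.109, 0.019, 2.467]
force: [-0.0, -0.4, 1.7]
width: 0.0299
shift mm [-15.6137 -64.8725 -28.4798] turn [np.float64(-0.05814002378326677)] pos [0.7293 0.6208 0.3233] yaw 141.34185997621674 tilt dir z [ 0.0347  0.0135 -0.9993] F [-0.0062 -0.4326  1.7157] w 0.02994979842343652 t 13.1167 q [ 0.9146  0.9368  1.2489  0.02   -1.8508 -1.5831]
```

```bash
python3 -m handwheel '[[[0.03,0,0.3,0,0],[0.03,0,0.3,0,0],[0.03,0,0.3,0,0],[0.03,0,0.3,0,0]]]'
python3 - <<'E'
from h import *
goto([.7,.56,.35],141.4)
E
```

```text
t: 13.45
eef_pos: [0.742, 0.6646, 0.2792]
ee_rot: [3.07, 0.028, 2.466]
force: [-0.3, 0.2, 0.3]
width: 0.0299
shift mm [ -34.6208 -102.6151  -77.4345] turn [np.float64(-0.08016869656091785)] pos [0.742  0.6646 0.2792] yaw 141.3198313034391 tilt dir z [ 0.0668  0.0383 -0.997 ] F [-0.2826  0.2426  0.2784] w 0.029886275451765025 t 13.45 q [ 0.9362  0.9883  1.2511  0.0317 -1.763  -1.6031]
```

```bash
for i in 1; do python3 -m handwheel '[[[0.03,0.035,0.3,-0.2,0],[0.03,0.035,0.3,-0.2,0],[0.03,0.035,0.3,-0.2,0],[0.03,0.035,0.3,-0.2,0]]]'; done
python3 - <<'E'
from h import *
goto([.7,.56,.35],141.4)
E
```

```text
t: 13.78
eef_pos: [0.7197, 0.6886, 0.314]
ee_rot: [3.028, 0.038, 2.466]
force: [1.2, 0.9, -0.7]
width: 0.0298
shift mm [ -66.3575 -108.1858  -46.0223] turn [np.float64(-0.09247501604161812)] pos [0.7197 0.6886 0.314 ] yaw 141.3075249839584 tilt dir z [ 0.1001  0.0646 -0.9929] F [ 1.2173  0.9288 -0.6784] w 0.029835612146908497 t 13.7833 q [ 0.9749  0.9562  1.2516  0.0474 -1.756  -1.6368]
```

```bash
python3 - <<'E'
from h import *
t=cv2.imread("pics/top0.png");crop(t,0,280,220,420,3.6,"pics/cy.png")
for n in("side","top"): cv2.imwrite(f"pics/{n}12.png",grab_frame(n))
# candidate triangulation cylinder: neck top in side (95,65)
o,v=ray("side",(95,65))
for k in(.6,.8,1.0,1.2,1.4,1.6,1.8): print(k,o+v*k,proj("top",o+v*k))
E
```

```text
0.6 [ 0.229  -0.2604  0.5417] [410.5514 357.223 ]
0.8 [ 0.211  -0.0623  0.5206] [282.2273 371.0971]
1.0 [0.1931 0.1358 0.4995] [159.2369 385.3429]
1.2 [0.1751 0.3339 0.4784] [ 39.1916 400.1058]
1.4 [0.1571 0.5319 0.4573] [-79.7708 415.4875]
1.6 [0.1392 0.73   0.4362] [-199.0881  431.5553]
1.8 [0.1212 0.9281 0.4151] [-319.855   448.3493]
```

View pics/cy.png

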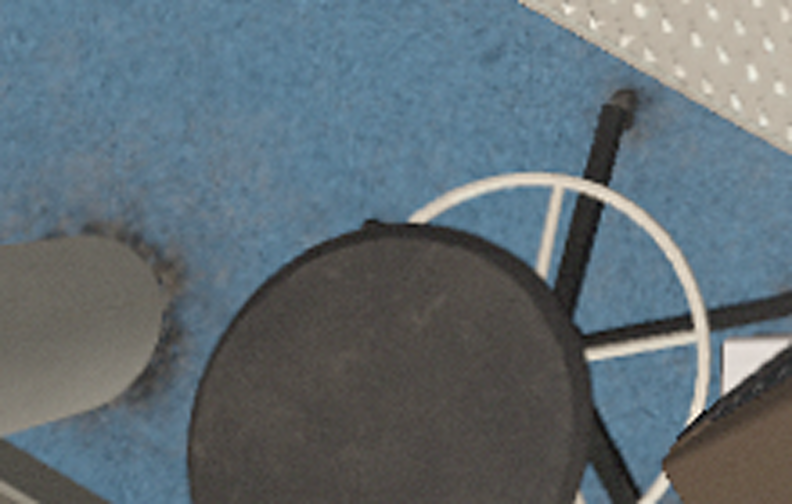

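View pics/side12.png

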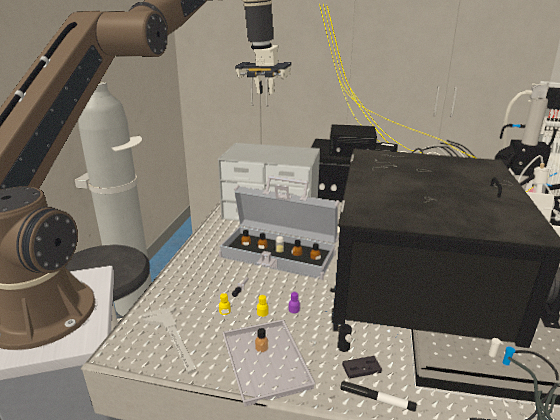

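```bash
python3 - <<'E'
from h import *
goto([.49,.79,.36],141.4)
E
```

```text
shift mm [240.1223 -57.69   -61.5952] turn [np.float64(-0.03321574734226829)] pos [0.7192 0.6892 0.3144] yaw 141.36678425265774 tilt dir z [ 0.1001  0.0655 -0.9928] F [0.3699 0.1032 0.5541] w 0.029530986251892443 t 13.8833 q [ 0.9755  0.9557  1.2516  0.047  -1.7558 -1.6364]
```

```bash
python3 -m handwheel '[[[0.03,0.04,-0.02,-0.02,0],[0.03,0.08,-0.03,-0.04,0],[0.03,0.12,-0.04,-0.06,0],[0.03,0.16,-0.05,-0.06,0],[0.03,0.2,-0.058,-0.062,0],[0.03,0.24,-0.058,-0.062,0],[0.03,0.24,-0.058,-0.062,0]]]';  python3 -m handwheel '[[[0.03,0.04,0.3,-0.15,0],[0.03,0.04,0.3,-0.15,0],[0.03,0.04,0.3,-0.15,0],[0.03,0.04,0.3,-0.15,0],[0.03,0.04,0.3,-0.15,0],[0.03,0.04,0.3,-0.15,0]]]'
python3 - <<'E'
from h import *
goto([.49,.79,.36],141.4)
E
```

```text
t: 14.47
eef_pos: [0.4839, 0.793, 0.3625]
ee_rot: [3.025, 0.036, 2.472]
force: [-0.8, 0.2, -0.1]
width: 0.0301
t: 14.97
eef_pos: [0.5035, 0.8276, 0.392]
ee_rot: [2.981, 0.034, 2.471]
force: [0.7, -0.7, 0.1]
width: 0.03
shift mm [-11.7084 -42.5001  26.0128] turn [np.float64(0.19684152992792292)] pos [0.5035 0.8276 0.392 ] yaw 141.59684152992793 tilt dir z [ 0.1254  0.1043 -0.9866] F [ 0.7198 -0.7142  0.05  ] w 0.029999447307438736 t 14.9667 q [ 1.2576  0.8816  1.2516  0.0896 -1.801  -1.8986]
```

```bash
python3 -m handwheel '[[[0.03,0.03,0.3,-0.05,0],[0.03,0.03,0.3,-0.05,0],[0.03,0.03,0.3,-0.05,0],[0.03,0.03,0.3,-0.05,0]]]';python3 -m handwheel '[[[0.03,0.03,0.3,-0.05,0],[0.03,0.03,0.3,-0.05,0],[0.03,0.03,0.3,-0.05,0],[0.03,0.03,0.3,-0.05,0]]]'
python3 - <<'E'
from h import *
goto([.49,.79,.36],141.4)
E
```

```text
t: 15.3
eef_pos: [0.5212, 0.8512, 0.3726]
ee_rot: [2.94, 0.032, 2.471]
force: [0.9, 0.6, 0.1]
width: 0.03
t: 15.63
eef_pos: [0.5359, 0.8712, 0.3598]
ee_rot: [2.899, 0.032, 2.471]
force: [-0.1, 0.3, -0.4]
width: 0.03
shift mm [-14.4881 -89.4633 -21.9201] turn [np.float64(0.18529790626513432)] pos [0.5359 0.8712 0.3598] yaw 141.58529790626514 tilt dir z [ 0.1735  0.1691 -0.9702] F [-0.1081  0.3452 -0.4039] w 0.030002079646285887 t 15.6333 q [ 1.2487  0.9285  1.2512  0.1119 -1.6744 -1.8915]
```

```bash
python3 -m handwheel '[[[0.03,0.06,0.3,-0.12,0],[0.03,0.06,0.3,-0.12,0],[0.03,0.06,0.3,-0.12,0],[0.03,0.06,0.3,-0.12,0]]]';python3 -m handwheel '[[[0.03,0.06,0.3,-0.12,0],[0.03,0.06,0.3,-0.12,0],[0.03,0.06,0.3,-0.12,0],[0.03,0.06,0.3,-0.12,0]]]';python3 -m handwheel '[[[0.03,0.06,0.3,-0.12,0],[0.03,0.06,0.3,-0.12,0],[0.03,0.06,0.3,-0.12,0],[0.03,0.06,0.3,-0.12,0]]]'
python3 - <<'E'
from h import *
goto([.49,.79,.36],141.4)
E
```

```text
t: 15.97
eef_pos: [0.529, 0.8841, 0.3793]
ee_rot: [2.855, 0.03, 2.472]
force: [0.2, 0.3, 0.4]
width: 0.0298
t: 16.3
eef_pos: [0.5224, 0.895, 0.4005]
ee_rot: [2.812, 0.029, 2.473]
force: [-0.2, -0.2, 0.2]
width: 0.0301
t: 16.63
eef_pos: [0.5153, 0.9037, 0.4245]
ee_rot: [2.769, 0.027, 2.473]
force: [-1.0, -0.4, 0.2]
width: 0.0303
shift mm [ -48.8108 -121.7171   23.1782] turn [np.float64(0.30528890827025634)] pos [0.5153 0.9037 0.4245] yaw 141.70528890827026 tilt dir z [ 0.2453  0.27   -0.9311] F [-0.9935 -0.358   0.2235] w 0.030339103696954795 t 16.6333 q [ 1.296   0.8831  1.2509  0.1636 -1.601  -1.9264]
```

```bash
cat >> h.py <<'E'
cx=np.array([np.cos(np.radians(51.4)),np.sin(np.radians(51.4)),0])
B={"p100":(.506,.1415),"p50":(.545,.112),"m50":(.621,.0495)}
def pre(b,s,z=.026,off=.0027):
    R=Rn.from_euler("xyz",arm.get_state()["ee_rot"]).as_matrix()
    X=np.array([b[0],b[1],z])+off*cx-s*R[:,2]
    print("target",X);goto(X,141.6)
E
python3 - <<'E'
from h import *
pre(B["p100"],.3)
E
```

```text
target [0.4341 0.0626 0.3053]
shift mm [-454.0953 -709.6089 -136.0512] turn [np.float64(0.10528890827026771)] pos [0.5153 0.9037 0.4245] yaw 141.70528890827026 tilt dir z [ 0.2453  0.27   -0.9311] F [-0.9935 -0.358   0.2235] w 0.030339103696954795 t 16.6333 q [ 1.296   0.8831  1.2509  0.1636 -1.601  -1.9264]
```

```bash
python3 -m handwheel '[[[0.036,-0.454,-0.71,-0.136,0],[0.036,-0.454,-0.71,-0.136,0],[0.036,-0.454,-0.71,-0.136,0],[0.036,-0.454,-0.71,-0.136,0],[0.036,-0.454,-0.71,-0.136,0],[0.036,-0.454,-0.71,-0.136,0],[0.036,-0.454,-0.71,-0.136,0],[0.036,-0.454,-0.71,-0.136,0],[0.036,-0.454,-0.71,-0.136,0],[0.036,-0.454,-0.71,-0.136,0],[0.036,-0.454,-0.71,-0.136,0],[0.036,-0.454,-0.71,-0.136,0],[0.036,-0.454,-0.71,-0.136,0],[0.036,-0.454,-0.71,-0.136,0],[0.036,-0.454,-0.71,-0.136,0],[0.036,-0.454,-0.71,-0.136,0],[0.036,-0.454,-0.71,-0.136,0],[0.036,-0.454,-0.71,-0.136,0],[0.036,-0.454,-0.71,-0.136,0],[0.036,-0.454,-0.71,-0.136,0]]]'
python3 - <<'E'
from h import *
pre(B["p100"],.08)
E
```

```text
t: 18.3
eef_pos: [0.4385, 0.1209, 0.3143]
ee_rot: [2.767, 0.028, 2.474]
force: [1.8, -1.1, 0.6]
width: 0.0358
target [0.488  0.1219 0.1004]
shift mm [-32.3087 -49.3818 211.4185] turn [np.float64(0.17192097220123514)] pos [0.4385 0.1209 0.3143] yaw 141.77192097220123 tilt dir z [ 0.2465  0.2716 -0.9303] F [ 1.8357 -1.0811  0.5955] w 0.035770503646326945 t 18.3 q [ 0.6382 -0.2725 -0.4817 -0.0851 -0.9942 -1.267 ]
```

```bash
python3 -m handwheel '[[[0.036,-0.02,-0.035,0.01,0],[0.036,-0.032,-0.049,0.03,0],[0.036,-0.032,-0.049,0.07,0],[0.036,-0.032,-0.049,0.11,0],[0.036,-0.032,-0.049,0.15,0],[0.036,-0.032,-0.049,0.19,0],[0.036,-0.032,-0.049,0.211,0],[0.036,-0.032,-0.049,0.211,0]]]'
python3 - <<'E'
from h import *
pre(B["p100"],.0)
for n in("side","top"): cv2.imwrite(f"pics/{n}13.png",grab_frame(n))
s=cv2.imread("pics/side13.png");t=cv2.imread("pics/top13.png")
a=cv2.resize(s[150:310,190:360],None,fx=2.3,fy=2.3);b=cv2.resize(t[150:310,170:340],None,fx=2.3,fy=2.3)
cv2.imwrite("pics/m13.png",np.hstack([a,b]))
E
```

```text
t: 18.97
eef_pos: [0.4862, 0.1218, 0.0966]
ee_rot: [2.774, 0.024, 2.474]
force: [-0.2, 0.1, 0.0]
width: 0.036
target [0.5077 0.1436 0.026 ]
shift mm [-1.6568  2.9978 76.8425] turn [np.float64(0.16670839647474622)] pos [0.4862 0.1218 0.0966] yaw 141.76670839647474 tilt dir z [ 0.2405  0.2686 -0.9328] F [-0.207   0.137   0.0208] w 0.036046750122291006 t 18.9667 q [ 0.5421  0.0691 -0.6848 -0.2342 -0.4742 -1.0146]
```

View pics/m13.png

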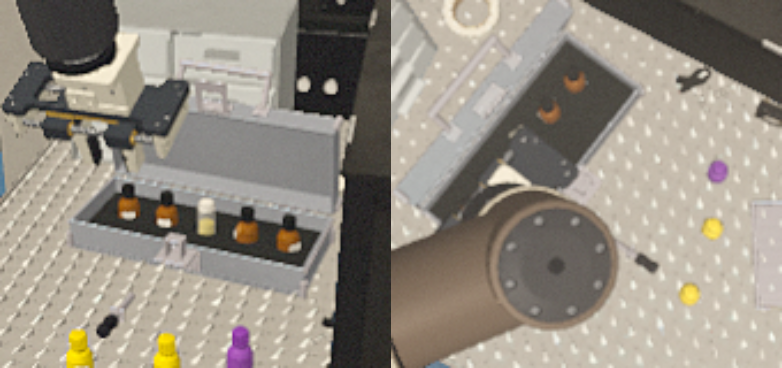

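```bash
python3 -m handwheel '[[[0.036,-0.002,0.003,0.025,0],[0.036,-0.002,0.003,0.045,0],[0.036,-0.002,0.003,0.045,0]]]'
python3 - <<'E'
from h import *
for n in("side",): cv2.imwrite(f"pics/{n}14.png",grab_frame(n))
pre(B["p100"],.0)
crop(cv2.imread("pics/side14.png"),200,190,290,260,8,"pics/m14.png")
print(proj("side",arm.get_state()["eef_pos"]))
E
```

```text
t: 19.32
eef_pos: [0.5022, 0.1357, 0.0598]
ee_rot: [2.769, 0.027, 2.475]
force: [-0.1, 0.2, 0.6]
width: 0.0362
target [0.5077 0.1436 0.026 ]
shift mm [ 1.6382 -3.455  36.089 ] turn [np.float64(0.21366883250055935)] pos [0.5021 0.1354 0.0609] yaw 141.81366883250055 tilt dir z [ 0.245   0.271  -0.9309] F [ 0.3836 -0.1002  0.9038] w 0.03594900777573459 t 19.3667 q [ 0.5456  0.1604 -0.6768 -0.2801 -0.3875 -0.9658]
[244.434  229.4541]
```

View pics/m14.png

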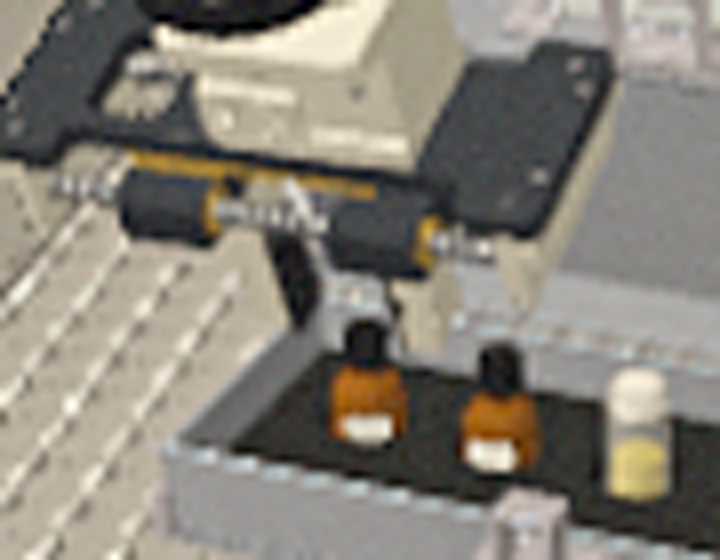

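```bash
python3 -m handwheel '[[[0.036,0.001,-0.003,0.015,0],[0.036,0.001,-0.003,0.03,0],[0.036,0.001,-0.003,0.036,0],[0.036,0.001,-0.003,0.036,0]]]'
python3 - <<'E'
from h import *
for n in("side",): cv2.imwrite(f"pics/{n}15.png",grab_frame(n))
pre(B["p100"],.0)
crop(cv2.imread("pics/side15.png"),200,190,290,260,8,"pics/m15.png")
E
```

```text
t: 19.7
eef_pos: [0.5087, 0.1437, 0.0272]
ee_rot: [2.768, 0.027, 2.475]
force: [-0.4, -0.2, -0.1]
width: 0.0359
target [0.5077 0.1436 0.026 ]
shift mm [ 0.894  -1.1671  1.1826] turn [np.float64(0.2179816440761897)] pos [0.5088 0.1436 0.0276] yaw 141.81798164407618 tilt dir z [ 0.2458  0.2716 -0.9305] F [ 0.4664 -0.1256  0.2138] w 0.03610673030995159 t 19.75 q [ 0.546   0.2366 -0.6701 -0.3382 -0.3203 -0.9041]
```

View pics/m15.png

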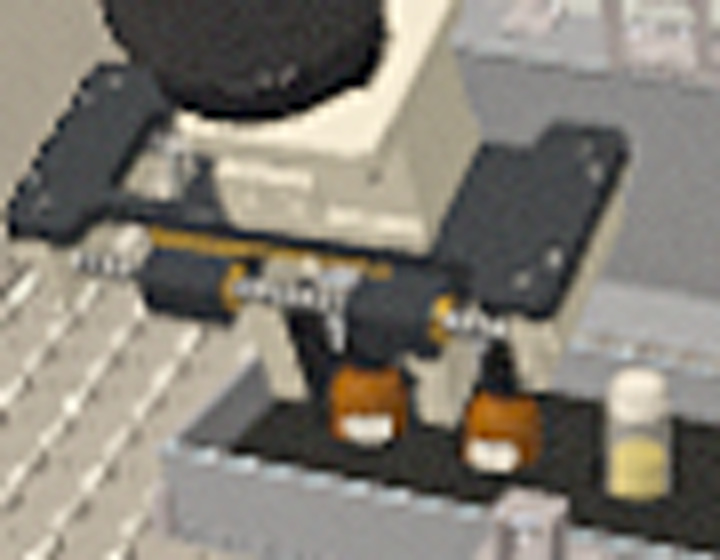

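```bash
python3 -m handwheel '[[[0.0,0,0,0,0],[0,0,0,0,0],[0,0,0,0,0],[0,0,0,0,0],[0,0,0,0,0]]]' 18; python3 -m handwheel '[[[0,0,0.003,-0.008,0],[0,0,0.0055,-0.015,0],[0,0,0.007,-0.03,0],[0,0,0.0055,-0.05,0],[0,0,0.0055,-0.08,0],[0,0,0.0055,-0.08,0]]]'
python3 - <<'E'
from h import *
for n in("side",): cv2.imwrite(f"pics/{n}16.png",grab_frame(n))
R=Rn.from_euler("xyz",arm.get_state()["ee_rot"]).as_matrix();print(R.T)
crop(cv2.imread("pics/side16.png"),190,170,320,270,6,"pics/m16.png")
goto([.41,-.33,.12],141.6)
E
```

```text
t: 20.17
eef_pos: [0.5082, 0.1443, 0.0288]
ee_rot: [2.766, 0.026, 2.476]
force: [-8.3, 4.8, 10.2]
width: 0.0246
t: 20.67
eef_pos: [0.4929, 0.1263, 0.1108]
ee_rot: [2.76, 0.03, 2.476]
force: [0.9, -0.4, 0.0]
width: 0.0251
[[-0.786   0.6175 -0.0296]
 [ 0.5648  0.7368  0.3717]
 [ 0.2513  0.2755 -0.9279]]
shift mm [-217.1715 -379.1449 -156.6655] turn [np.float64(0.24637079247330007)] pos [0.4928 0.1266 0.1091] yaw 141.8463707924733 tilt dir z [ 0.2513  0.2755 -0.9279] F [ 0.1949  0.6381 -1.0847] w 0.024484980035859177 t 20.7167 q [ 0.5447  0.0554 -0.6693 -0.2264 -0.4888 -1.0239]
```

View pics/m16.png

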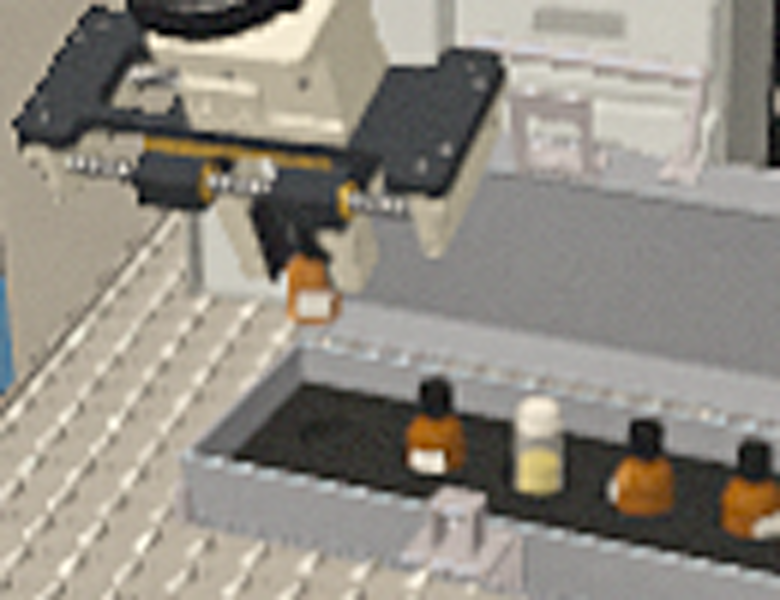

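```bash
python3 -m handwheel '[[[0,-0.217,-0.378,-0.157,0],[0,-0.217,-0.378,-0.157,0],[0,-0.217,-0.378,-0.157,0],[0,-0.217,-0.378,-0.157,0],[0,-0.217,-0.378,-0.157,0],[0,-0.217,-0.378,-0.157,0],[0,-0.217,-0.378,-0.157,0],[0,-0.217,-0.378,-0.157,0],[0,-0.217,-0.378,-0.157,0],[0,-0.217,-0.378,-0.157,0],[0,-0.217,-0.378,-0.157,0],[0,-0.217,-0.378,-0.157,0],[0,-0.217,-0.378,-0.157,0],[0,-0.217,-0.378,-0.157,0],[0,-0.217,-0.378,-0.157,0]]]'
python3 - <<'E'
from h import *
for n in("side","top"): cv2.imwrite(f"pics/{n}17.png",grab_frame(n))
crop(cv2.imread("pics/side17.png"),190,260,350,400,4.5,"pics/m17.png")
goto([.4117,-.328,.025],141.6)
E
```

```text
t: 21.97
eef_pos: [0.4103, -0.3281, 0.1204]
ee_rot: [2.76, 0.029, 2.476]
force: [-0.2, 1.0, -0.2]
width: 0.0252
shift mm [  1.9388 -35.1607  89.182 ] turn [np.float64(0.33502041593607146)] pos [ 0.4107 -0.3279  0.1209] yaw 141.93502041593607 tilt dir z [ 0.251   0.2759 -0.9278] F [-0.2495  0.5009 -0.0312] w 0.024743379211971755 t 22.0667 q [-0.6107  0.2545 -0.2853 -0.4471 -1.0269  0.1855]
```

View pics/m17.png

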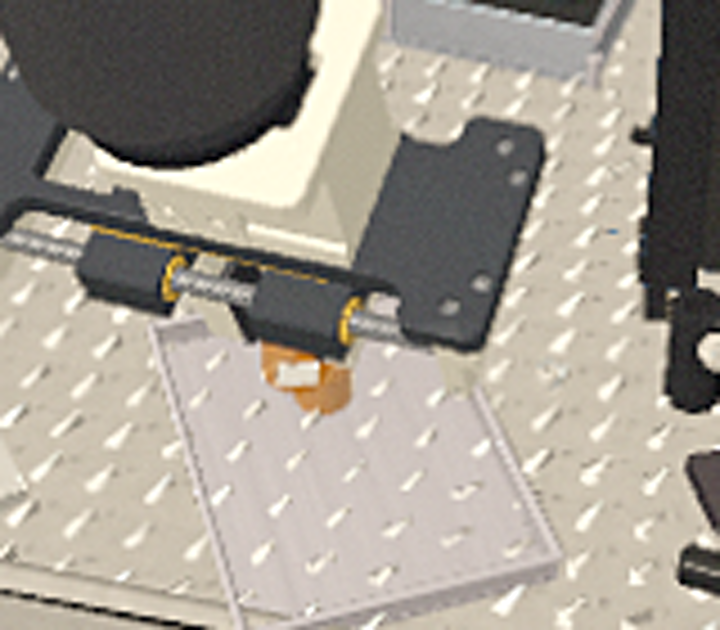

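```bash
python3 -m handwheel '[[[0,0.001,-0.014,0.036,0],[0,0.002,-0.026,0.066,0],[0,0.002,-0.032,0.08,0],[0,0.002,-0.035,0.087,0],[0,0.002,-0.035,0.088,0],[0,0.002,-0.035,0.088,0]]]'
```

```text
t: 22.57
eef_pos: [0.412, -0.3279, 0.0266]
ee_rot: [2.761, 0.03, 2.478]
force: [0.4, -0.9, 0.2]
width: 0.0249
```

```bash
python3 -m handwheel '[[[0,0,-0.0008,0.002,0],[0,0,-0.0008,0.002,0]]]'; python3 - <<'E'
from h import *
for n in("side",): cv2.imwrite(f"pics/{n}18.png",grab_frame(n))
crop(cv2.imread("pics/side18.png"),200,300,320,400,6,"pics/m18.png")
goto([.4117,-.328,.025],141.6)
E
```

```text
t: 22.73
eef_pos: [0.413, -0.3282, 0.0256]
ee_rot: [2.761, 0.033, 2.479]
force: [-0.6, 0.6, 0.1]
width: 0.0249
shift mm [ 1.0492 -0.6792  0.2643] turn [np.float64(0.4289366742954144)] pos [ 0.4128 -0.3282  0.0255] yaw 142.0289366742954 tilt dir z [ 0.2523  0.2745 -0.9279] F [ 0.4044 -0.813  -1.172 ] w 0.02480660273684506 t 22.7833 q [-0.6198  0.3871 -0.3446 -0.5112 -0.8577  0.3055]
```

View pics/m18.png

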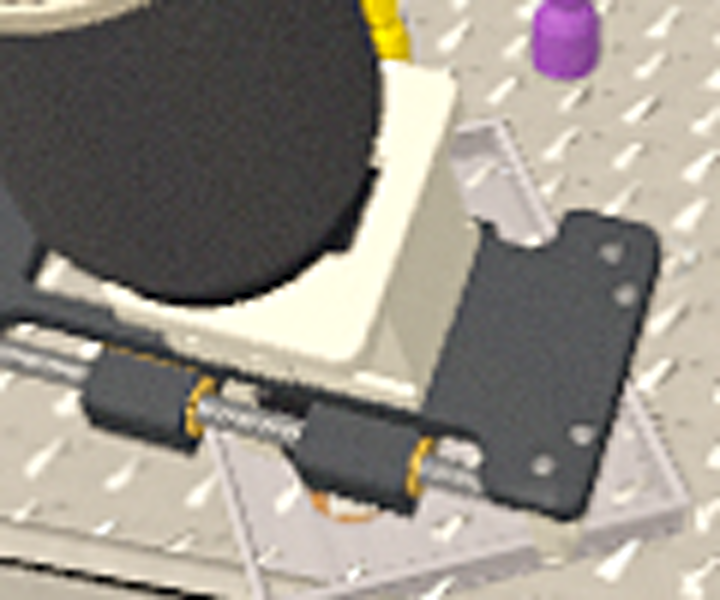

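```bash
python3 - <<'E'
from h import *
x=plane("side",(257.5,386.8),.002);print(x)
o=-P["side"]["R"].T@P["side"]["t"];u=np.array([.411,-.330])-o[:2];u/=np.linalg.norm(u);print(x[:2]+.013*u)
E
python3 -m handwheel '[[[0,0,-0.0006,0.0015,0],[0,0,-0.0006,0.0015,0]]]'; python3 -m handwheel '[[[0,0,-0.0006,0.0015,0],[0,0,-0.0006,0.0015,0]]]'
```

```text
[ 0.4109 -0.336   0.002 ]
[ 0.414  -0.3234]
t: 22.95
eef_pos: [0.4132, -0.3284, 0.0244]
ee_rot: [2.761, 0.034, 2.479]
force: [-0.3, -0.4, 0.2]
width: 0.0247
t: 23.12
eef_pos: [0.4132, -0.3283, 0.0241]
ee_rot: [2.76, 0.034, 2.48]
force: [-3.7, 2.3, 11.9]
width: 0.0251
```

```bash
python3 -m handwheel '[[[0.03,0,0,0,0],[0.04,0,0,0,0],[0.042,0,0,0,0],[0.042,0,0,0,0],[0.042,0,0,-0.025,0],[0.042,0,0,-0.06,0],[0.042,0,0,-0.1,0],[0.042,0,0,-0.14,0],[0.042,0,0,-0.14,0]]]'
python3 - <<'E'
from h import *
for n in("side","top"): cv2.imwrite(f"pics/{n}19.png",grab_frame(n))
crop(cv2.imread("pics/side19.png"),190,260,350,400,4.5,"pics/m19.png")
R=arm
b=np.array(B["p50"])+.002*np.array([-.781,.625]);print(b)
pre(b,.1)
E
```

```text
t: 23.87
eef_pos: [0.3787, -0.3714, 0.1612]
ee_rot: [2.764, 0.045, 2.48]
force: [1.6, -0.2, 0.6]
width: 0.0422
[0.5434 0.1133]
target [0.5195 0.0882 0.1188]
shift mm [170.4115 403.0124 194.4962] turn [np.float64(0.42537215529932837)] pos [ 0.3781 -0.3678  0.1558] yaw 142.02537215529932 tilt dir z [ 0.2566  0.2717 -0.9275] F [ 0.5423  0.172  -0.5214] w 0.04209250151199391 t 23.9667 q [-0.708   0.2345 -0.2273 -0.4262 -1.1267  0.2414]
```

View pics/m19.png

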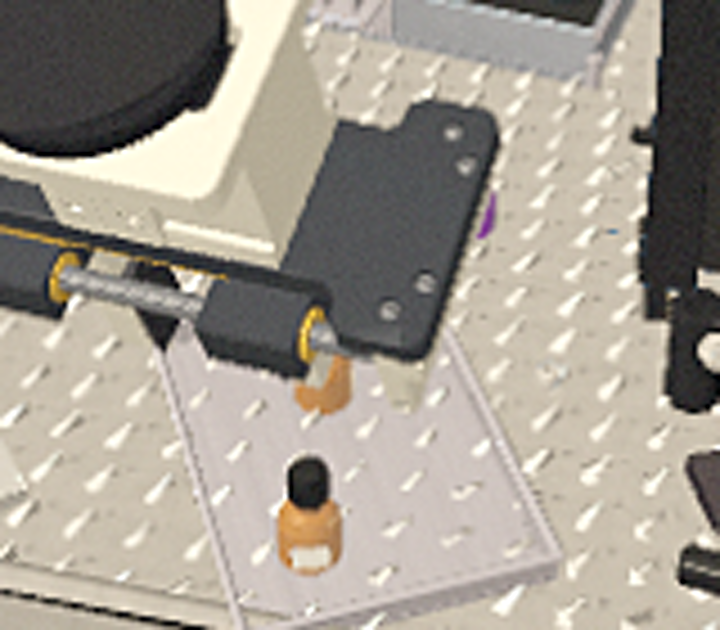

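```bash
python3 -m handwheel '[[[0.036,0.17,0.403,0.195,0],[0.036,0.17,0.403,0.195,0],[0.036,0.17,0.403,0.195,0],[0.036,0.17,0.403,0.195,0],[0.036,0.17,0.403,0.195,0],[0.036,0.17,0.403,0.195,0],[0.036,0.17,0.403,0.195,0],[0.036,0.17,0.403,0.195,0],[0.036,0.17,0.403,0.195,0],[0.036,0.17,0.403,0.195,0],[0.036,0.17,0.403,0.195,0],[0.036,0.17,0.403,0.195,0],[0.036,0.17,0.403,0.195,0],[0.036,0.17,0.403,0.195,0],[0.036,0.17,0.403,0.195,0],[0.036,0.17,0.403,0.195,0]]]'
python3 - <<'E'
from h import *
b=np.array(B["p50"])+.002*np.array([-.781,.625])
pre(b,.03);pre(b,0)
E
```

```text
t: 25.3
eef_pos: [0.5193, 0.0873, 0.1177]
ee_rot: [2.761, 0.037, 2.478]
force: [0.1, -0.0, 0.0]
width: 0.0359
target [0.5375 0.1072 0.0538]
shift mm [ 0.3636  1.2449 69.2559] turn [np.float64(0.38244299302382956)] pos [0.5193 0.0873 0.1177] yaw 141.98244299302382 tilt dir z [ 0.2557  0.2712 -0.9279] F [ 0.0884 -0.0394  0.0039] w 0.035890163049419284 t 25.3 q [ 0.4155  0.0842 -0.5887 -0.2759 -0.5606 -0.8626]
target [0.5451 0.1154 0.026 ]
shift mm [ 0.3636  1.2449 99.2559] turn [np.float64(0.38244299302382956)] pos [0.5193 0.0873 0.1177] yaw 141.98244299302382 tilt dir z [ 0.2557  0.2712 -0.9279] F [ 0.0884 -0.0394  0.0039] w 0.035890163049419284 t 25.3 q [ 0.4155  0.0842 -0.5887 -0.2759 -0.5606 -0.8626]
```

```bash
python3 -m handwheel '[[[0.036,0,0.001,0.03,0],[0.036,0,0.001,0.055,0],[0.036,0,0.001,0.067,0],[0.036,0,0.001,0.067,0]]]'
python3 - <<'E'
from h import *
b=np.array(B["p50"])+.002*np.array([-.781,.625])
pre(b,0)
for n in("side","top"): cv2.imwrite(f"pics/{n}20.png",grab_frame(n))
crop(cv2.imread("pics/side20.png"),200,190,300,270,7.5,"pics/m20.png")
E
```

```text
t: 25.63
eef_pos: [0.5361, 0.1052, 0.0532]
ee_rot: [2.765, 0.035, 2.477]
force: [-0.1, -0.6, -0.3]
width: 0.0361
target [0.5451 0.1154 0.026 ]
shift mm [ 0.12    2.6634 30.3143] turn [np.float64(0.2942471743737656)] pos [0.5361 0.1052 0.0532] yaw 141.89424717437376 tilt dir z [ 0.2521  0.2694 -0.9294] F [-0.0871 -0.6011 -0.311 ] w 0.03609963453211035 t 25.6333 q [ 0.4296  0.2191 -0.5946 -0.3443 -0.4274 -0.7976]
```

View pics/m20.png

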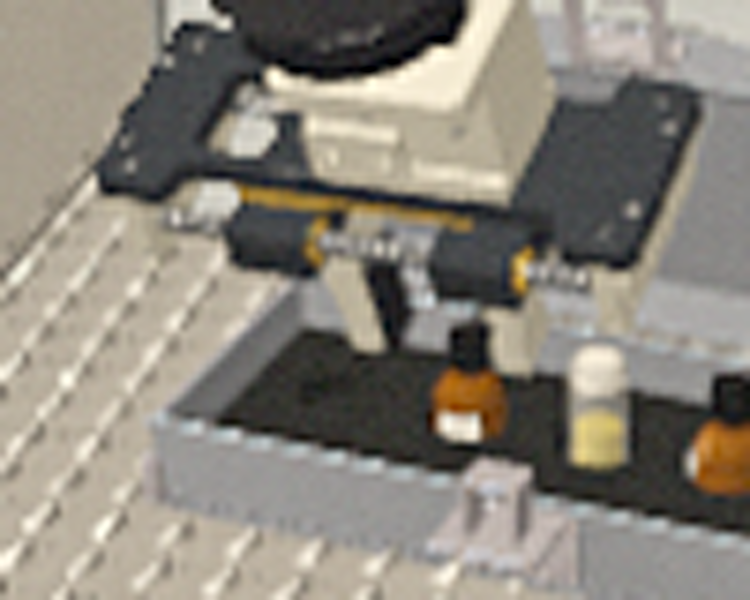

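```bash
python3 - <<'E'
from h import *
def c(X): p=proj("side",X);return ((p[0]-200)*7.5,(p[1]-190)*7.5)
print(c(arm.get_state()["eef_pos"]),c([.545,.112,.0455]),c([.5434,.1133,.0455]))
R=Rn.from_euler("xyz",arm.get_state()["ee_rot"]).as_matrix()
e=arm.get_state()["eef_pos"]
print(c(e+.018*R[:,0]),c(e-.018*R[:,0]))
E
```

```text
(np.float64(448.95584688324266), np.float64(333.2047865052368)) (np.float64(466.22521151630224), np.float64(346.70077364281417)) (np.float64(460.959851473622), np.float64(345.64527673487385))
(np.float64(402.4951603413517), np.float64(326.0313726439287)) (np.float64(495.9200285459458), np.float64(340.4499785829289))
```

```bash
python3 -m handwheel '[[[0.036,-0.002,0.002,0.012,0],[0.036,-0.002,0.002,0.024,0],[0.036,-0.002,0.002,0.029,0],[0.036,-0.002,0.002,0.029,0]]]'; python3 -m handwheel '[[[0.025,0,0,0,0],[0.0,0,0,0,0],[0,0,0,0,0],[0,0,0,0,0],[0,0,0,0,0],[0,0,0,0,0]]]' 18
python3 - <<'E'
from h import *
for n in("side",): cv2.imwrite(f"pics/{n}21.png",grab_frame(n))
crop(cv2.imread("pics/side21.png"),200,190,300,270,7.5,"pics/m21.png")
s=arm.get_state();print(s["moment"],s["force"])
E
```

```text
t: 26.07
eef_pos: [0.5468, 0.1134, 0.0291]
ee_rot: [2.763, 0.036, 2.477]
force: [0.4, 0.1, -0.7]
width: 0.036
t: 26.57
eef_pos: [0.5466, 0.1135, 0.0294]
ee_rot: [2.763, 0.036, 2.477]
force: [-3.3, 1.6, 3.9]
width: 0.0248
[0.2044 1.7582 0.5516] [-3.7575  1.5363  4.8965]
```

View pics/m21.png

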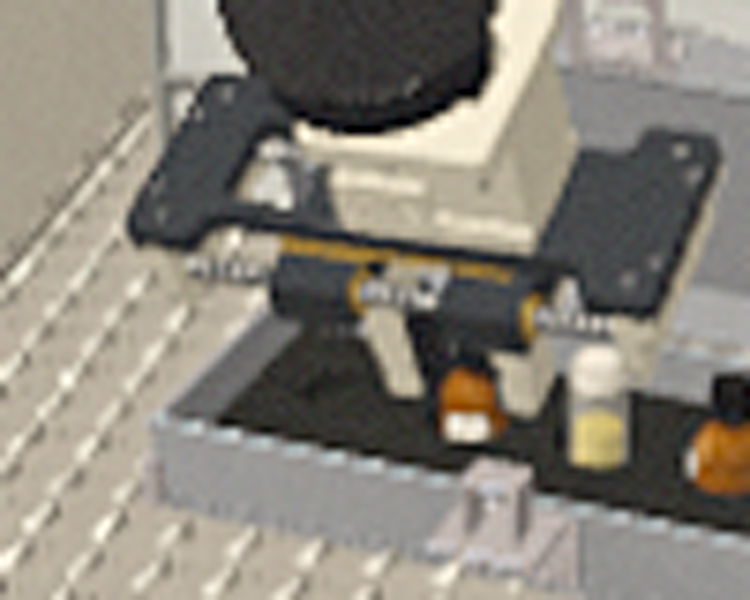

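```bash
python3 -m handwheel '[[[0,0,0.003,-0.008,0],[0,0,0.0055,-0.015,0],[0,0,0.007,-0.03,0],[0,0,0.0055,-0.05,0],[0,0,0.0055,-0.08,0],[0,0,0.0055,-0.1,0],[0,0,0.0055,-0.1,0],[0,0,0.0055,-0.1,0]]]'
python3 - <<'E'
from h import *
goto([.4665,-.3335,.10],141.6)
for n in("side",): cv2.imwrite(f"pics/{n}22.png",grab_frame(n))
crop(cv2.imread("pics/side22.png"),190,170,320,270,6,"pics/m22.png")
E
```

```text
t: 27.28
eef_pos: [0.5251, 0.0905, 0.1266]
ee_rot: [2.759, 0.038, 2.477]
force: [-0.1, 0.7, -0.9]
width: 0.0247
shift mm [-214.3418 -356.1602 -105.6145] turn [np.float64(0.30096822718297744)] pos [0.5251 0.0905 0.1266] yaw 141.90096822718297 tilt dir z [ 0.258   0.2716 -0.9272] F [-0.0616  0.7057 -0.8717] w 0.02467126851025568 t 27.2833 q [ 0.4191  0.0794 -0.5728 -0.2654 -0.5773 -0.8787]
```

View pics/m22.png

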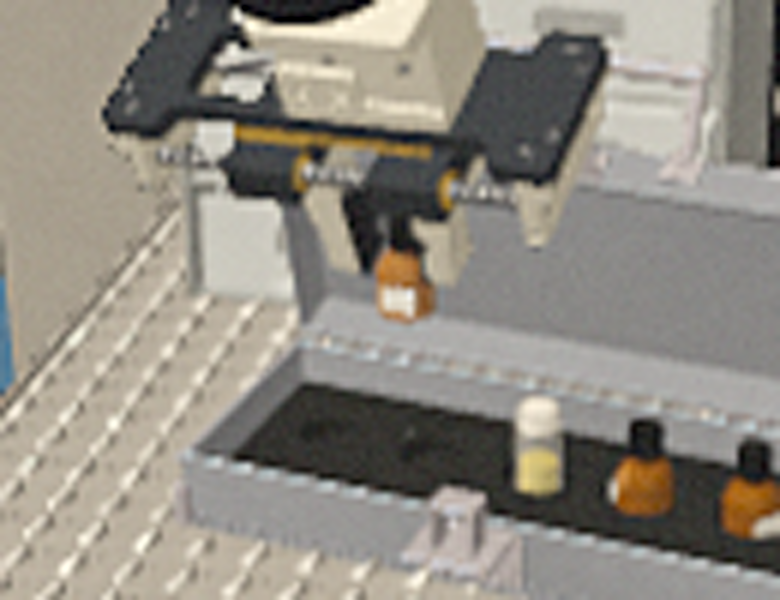

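```bash
python3 -m handwheel '[[[0,-0.214,-0.356,-0.106,0],[0,-0.214,-0.356,-0.106,0],[0,-0.214,-0.356,-0.106,0],[0,-0.214,-0.356,-0.106,0],[0,-0.214,-0.356,-0.106,0],[0,-0.214,-0.356,-0.106,0],[0,-0.214,-0.356,-0.106,0],[0,-0.214,-0.356,-0.106,0],[0,-0.214,-0.356,-0.106,0],[0,-0.214,-0.356,-0.106,0],[0,-0.214,-0.356,-0.106,0],[0,-0.214,-0.356,-0.106,0],[0,-0.214,-0.356,-0.106,0],[0,-0.214,-0.356,-0.106,0],[0,-0.214,-0.356,-0.106,0]]]'
python3 - <<'E'
from h import *
goto([.4665,-.3335,.027],141.6)
E
```

```text
t: 28.58
eef_pos: [0.4657, -0.3321, 0.0992]
ee_rot: [2.761, 0.036, 2.478]
force: [0.2, -0.6, -1.1]
width: 0.0247
shift mm [  1.1245 -27.4254  66.764 ] turn [np.float64(0.3710304972836411)] pos [ 0.4657 -0.3321  0.0992] yaw 141.97103049728364 tilt dir z [ 0.2552  0.2719 -0.9279] F [ 0.1839 -0.578  -1.1047] w 0.02470275162552368 t 28.5833 q [-0.56    0.3316 -0.2284 -0.455  -0.984   0.1531]
```

```bash
python3 -m handwheel '[[[0,0.001,-0.014,0.034,0],[0,0.001,-0.023,0.056,0],[0,0.001,-0.027,0.066,0],[0,0.001,-0.027,0.067,0],[0,0.001,-0.027,0.067,0]]]'; python3 -m handwheel '[[[0,0,-0.0008,0.002,0],[0,0,-0.0008,0.002,0]]]';
```

```text
t: 29.0
eef_pos: [0.4674, -0.3328, 0.0273]
ee_rot: [2.761, 0.036, 2.479]
force: [-0.3, 0.4, -0.1]
width: 0.025
t: 29.17
eef_pos: [0.4683, -0.3331, 0.0263]
ee_rot: [2.761, 0.038, 2.48]
force: [-0.3, -0.1, -0.4]
width: 0.0249
```

```bash
python3 -m handwheel '[[[0,0,-0.0006,0.0015,0],[0,0,-0.0006,0.0015,0]]]';
```

```text
t: 29.33
eef_pos: [0.4688, -0.3334, 0.0256]
ee_rot: [2.761, 0.04, 2.48]
force: [-0.5, -0.1, -0.9]
width: 0.0246
```

```bash
python3 -m handwheel '[[[0,0,-0.0006,0.0015,0],[0,0,-0.0006,0.0015,0]]]';
```

```text
t: 29.5
eef_pos: [0.469, -0.3335, 0.0242]
ee_rot: [2.761, 0.04, 2.48]
force: [-0.1, 0.1, -0.6]
width: 0.0246
```

```bash
python3 -m handwheel '[[[0,0,-0.0006,0.0015,0],[0,0,-0.0006,0.0015,0]]]';
```

```text
t: 29.67
eef_pos: [0.4692, -0.3336, 0.024]
ee_rot: [2.761, 0.041, 2.481]
force: [-3.3, 2.8, 11.5]
width: 0.0243
```

Contact. Release, retreat, and look.

```bash
python3 -m handwheel '[[[0.03,0,0,0,0],[0.038,0,0,0,0],[0.04,0,0,0,0],[0.04,0,0,0,0],[0.04,0,0,-0.025,0],[0.04,0,0,-0.06,0],[0.04,0,0,-0.1,0],[0.04,0,0,-0.14,0],[0.04,0,0,-0.14,0],[0.04,0,0,-0.14,0]]]'
python3 - <<'E'
from h import *
for n in("side","top"): cv2.imwrite(f"pics/{n}23.png",grab_frame(n))
s=cv2.imread("pics/side23.png");t=cv2.imread("pics/top23.png")
a=cv2.resize(s[250:410,190:360],None,fx=2.3,fy=2.3);b=cv2.resize(t[150:310,240:410],None,fx=2.3,fy=2.3)
cv2.imwrite("pics/m23.png",np.hstack([a,b]))
pre(B["m50"],.1)
E
```

```text
t: 30.5
eef_pos: [0.4336, -0.373, 0.1565]
ee_rot: [2.761, 0.046, 2.479]
force: [-0.3, 0.6, -1.3]
width: 0.0399
target [0.5969 0.0245 0.1187]
shift mm [114.8002 372.1257 181.5507] turn [np.float64(0.49260410307047664)] pos [ 0.4327 -0.371   0.1533] yaw 142.09260410307047 tilt dir z [ 0.2582  0.2707 -0.9274] F [-0.1252  0.0987 -0.5253] w 0.039963820629542623 t 30.6 q [-0.649   0.2855 -0.162  -0.4266 -1.116   0.1835]
```

View pics/m23.png

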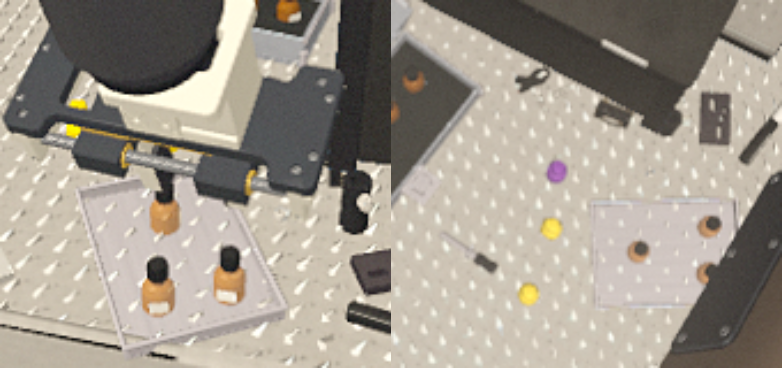

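```bash
python3 - <<'E'
from h import *
goto([.45,-.10,.14],141.6)
E
```

```text
shift mm [153.2679 205.6795  90.1939] turn [np.float64(0.49260410307047664)] pos [ 0.4327 -0.371   0.1533] yaw 142.09260410307047 tilt dir z [ 0.2582  0.2707 -0.9274] F [-0.1252  0.0987 -0.5253] w 0.039963820629542623 t 30.6 q [-0.649   0.2855 -0.162  -0.4266 -1.116   0.1835]
```

```bash
python3 -m handwheel '[[[0.036,0.153,0.206,0.09,0],[0.036,0.153,0.206,0.09,0],[0.036,0.153,0.206,0.09,0],[0.036,0.153,0.206,0.09,0],[0.036,0.153,0.206,0.09,0],[0.036,0.153,0.206,0.09,0],[0.036,0.153,0.206,0.09,0],[0.036,0.115,0.372,0.182,0],[0.036,0.115,0.372,0.182,0],[0.036,0.115,0.372,0.182,0],[0.036,0.115,0.372,0.182,0],[0.036,0.115,0.372,0.182,0],[0.036,0.115,0.372,0.182,0],[0.036,0.115,0.372,0.182,0],[0.036,0.115,0.372,0.182,0],[0.036,0.115,0.372,0.182,0]]]'
python3 - <<'E'
from h import *
pre(B["m50"],.03)
E
```

```text
t: 31.93
eef_pos: [0.5957, 0.0242, 0.1174]
ee_rot: [2.761, 0.039, 2.48]
force: [-0.8, -1.1, 0.2]
width: 0.036
target [0.615  0.0435 0.0538]
shift mm [-0.8988  1.5099 69.1858] turn [np.float64(0.47503607597872133)] pos [0.5957 0.0242 0.1174] yaw 142.07503607597872 tilt dir z [ 0.2568  0.2704 -0.9279] F [-0.783  -1.0813  0.2275] w 0.036017161760569884 t 31.9333 q [ 0.2105  0.2146 -0.3941 -0.3456 -0.6714 -0.6246]
```

```bash
python3 -m handwheel '[[[0.036,-0.001,0.0015,0.03,0],[0.036,-0.001,0.0015,0.055,0],[0.036,-0.001,0.0015,0.067,0],[0.036,-0.001,0.0015,0.067,0]]]'
python3 - <<'E'
from h import *
for n in("side",): cv2.imwrite(f"pics/{n}24.png",grab_frame(n))
pre(B["m50"],0)
crop(cv2.imread("pics/side24.png"),230,190,340,278,7,"pics/m24.png")
def c(X): p=proj("side",X);return ((p[0]-230)*7,(p[1]-190)*7)
print(c(arm.get_state()["eef_pos"]),c([.621,.0495,.0455]))
E
```

```text
t: 32.27
eef_pos: [0.6129, 0.0423, 0.0532]
ee_rot: [2.765, 0.036, 2.479]
force: [-1.4, -0.1, 0.6]
width: 0.0363
target [0.6227 0.0516 0.026 ]
shift mm [-0.3401  1.432  31.6781] turn [np.float64(0.45334093500304107)] pos [0.6136 0.0422 0.0549] yaw 142.05334093500304 tilt dir z [ 0.2545  0.2698 -0.9287] F [-0.6482 -0.0525 -0.0926] w 0.03619557849316621 t 32.3167 q [ 0.2318  0.3249 -0.4009 -0.3954 -0.5585 -0.5802]
(np.float64(454.48224276638706), np.float64(363.1165008432284)) (np.float64(466.214633509871), np.float64(372.64781237183814))
```

View pics/m24.png

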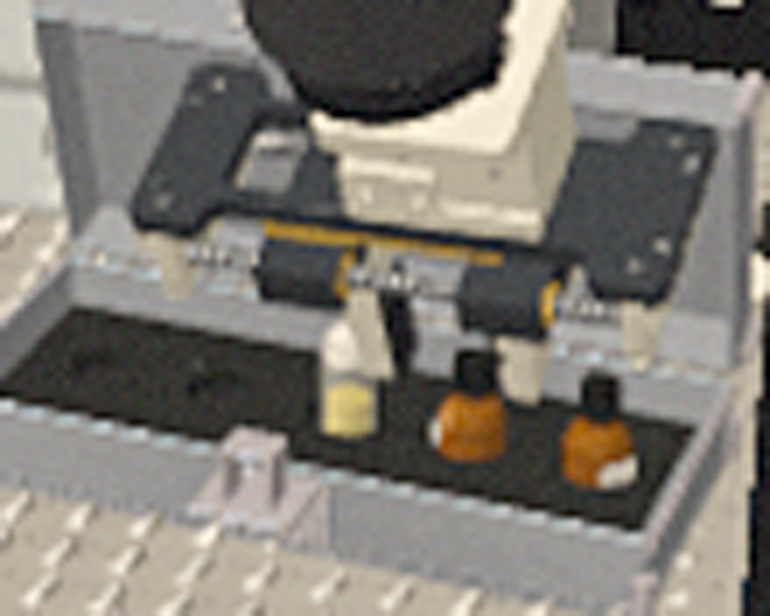

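```bash
python3 -m handwheel '[[[0.036,-0.0015,0.001,0.012,0],[0.036,-0.0015,0.001,0.024,0],[0.036,-0.0015,0.001,0.029,0],[0.036,-0.0015,0.001,0.029,0]]]'; python3 -m handwheel '[[[0.025,0,0,0,0],[0.0,0,0,0,0],[0,0,0,0,0],[0,0,0,0,0],[0,0,0,0,0],[0,0,0,0,0]]]' 18
python3 - <<'E'
from h import *
for n in("side",): cv2.imwrite(f"pics/{n}25.png",grab_frame(n))
crop(cv2.imread("pics/side25.png"),230,190,340,278,7,"pics/m25.png")
E
```

```text
t: 32.65
eef_pos: [0.6223, 0.0499, 0.0272]
ee_rot: [2.764, 0.036, 2.479]
force: [0.2, -0.6, -0.2]
width: 0.0361
t: 33.15
eef_pos: [0.6223, 0.0499, 0.0275]
ee_rot: [2.764, 0.037, 2.479]
force: [0.2, -0.1, -0.5]
width: 0.0248
```

View pics/m25.png

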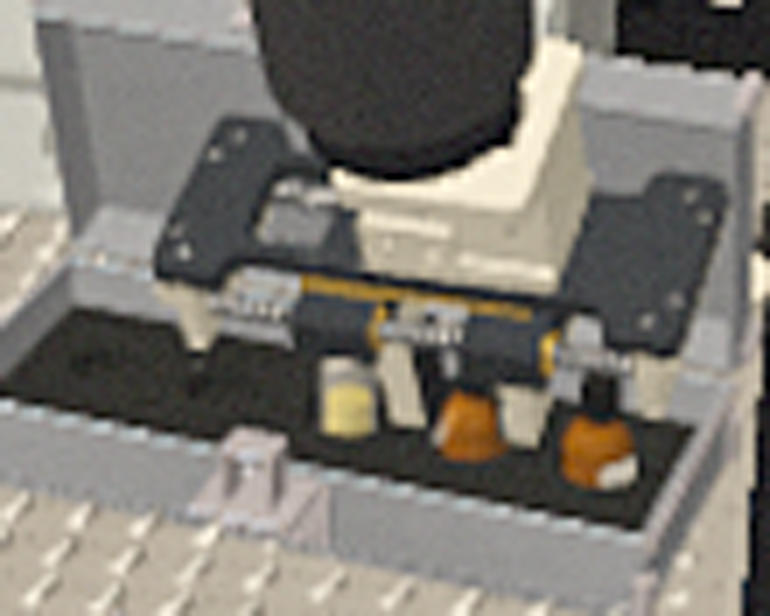

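```bash
python3 -m handwheel '[[[0,0,0.003,-0.008,0],[0,0,0.0055,-0.015,0],[0,0,0.007,-0.03,0],[0,0,0.0055,-0.05,0],[0,0,0.0055,-0.08,0],[0,0,0.0055,-0.1,0],[0,0,0.0055,-0.1,0],[0,0,0.0055,-0.1,0]]]'
python3 - <<'E'
from h import *
goto([.45,-.10,.12],141.6);goto([.4135,-.2805,.10],141.6)
for n in("side",): cv2.imwrite(f"pics/{n}26.png",grab_frame(n))
crop(cv2.imread("pics/side26.png"),210,170,340,270,6,"pics/m26.png")
E
```

```text
t: 33.87
eef_pos: [0.6008, 0.0269, 0.1249]
ee_rot: [2.761, 0.039, 2.479]
force: [-0.0, -0.6, -0.3]
width: 0.025
shift mm [  40.9259 -180.2519  -68.4971] turn [np.float64(0.4193720848276712)] pos [0.6008 0.0269 0.1249] yaw 142.01937208482767 tilt dir z [ 0.2572  0.2702 -0.9278] F [-0.0203 -0.5626 -0.3162] w 0.024950262619191997 t 33.8667 q [ 0.2152  0.2119 -0.3802 -0.3365 -0.6854 -0.6403]
shift mm [ -40.5337 -341.8349 -108.0922] turn [np.float64(0.4193720848276712)] pos [0.6008 0.0269 0.1249] yaw 142.01937208482767 tilt dir z [ 0.2572  0.2702 -0.9278] F [-0.0203 -0.5626 -0.3162] w 0.024950262619191997 t 33.8667 q [ 0.2152  0.2119 -0.3802 -0.3365 -0.6854 -0.6403]
```

View pics/m26.png

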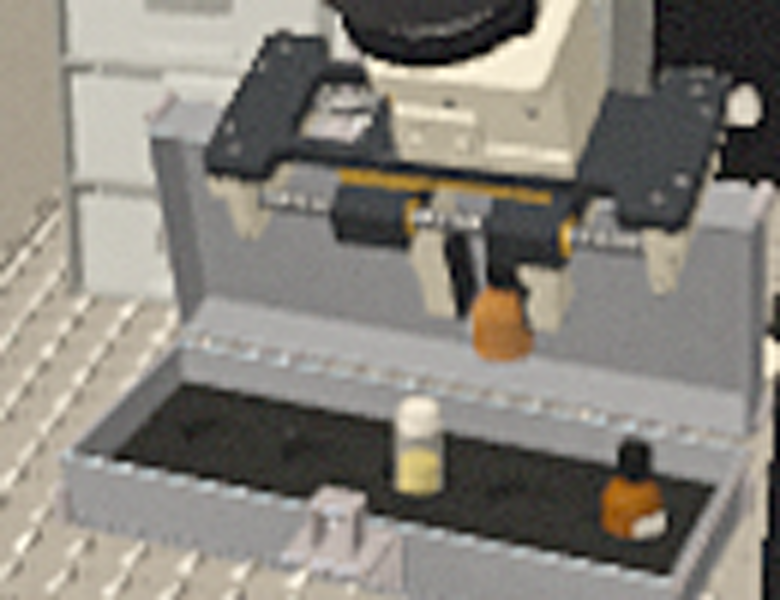

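```bash
python3 -m handwheel '[[[0,0.041,-0.18,-0.068,0],[0,0.041,-0.18,-0.068,0],[0,0.041,-0.18,-0.068,0],[0,0.041,-0.18,-0.068,0],[0,0.041,-0.18,-0.068,0],[0,-0.04,-0.342,-0.108,0],[0,-0.04,-0.342,-0.108,0],[0,-0.04,-0.342,-0.108,0],[0,-0.04,-0.342,-0.108,0],[0,-0.04,-0.342,-0.108,0],[0,-0.04,-0.342,-0.108,0],[0,-0.04,-0.342,-0.108,0],[0,-0.04,-0.342,-0.108,0]]]'
python3 - <<'E'
from h import *
goto([.4135,-.2805,.0265],141.6)
for n in("side","top"): cv2.imwrite(f"pics/{n}27.png",grab_frame(n))
crop(cv2.imread("pics/side27.png"),190,260,350,400,4.5,"pics/m27.png")
E
```

```text
t: 35.0
eef_pos: [0.412, -0.2796, 0.0979]
ee_rot: [2.763, 0.036, 2.478]
force: [1.1, 0.5, 0.0]
width: 0.0244
shift mm [  0.752  -26.246   66.4632] turn [np.float64(0.38827204560450923)] pos [ 0.412  -0.2796  0.0979] yaw 141.9882720456045 tilt dir z [ 0.2538  0.2711 -0.9285] F [1.0529 0.4998 0.0178] w 0.02438330108950404 t 35.0 q [-0.5274  0.2256 -0.383  -0.4691 -0.9287  0.1488]
```

View pics/m27.png

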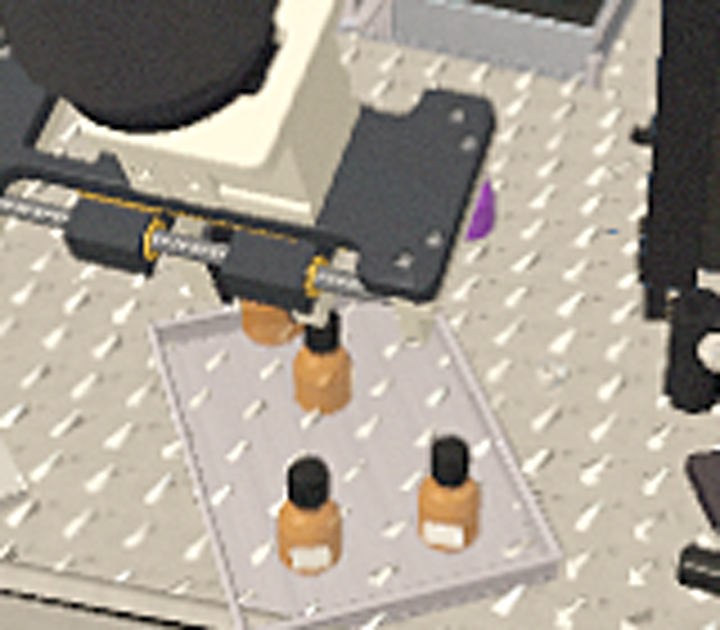

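```bash
python3 -m handwheel '[[[0,0,-0.013,0.034,0],[0,0.0,-0.022,0.056,0],[0,0.0,-0.0265,0.066,0],[0,0.0,-0.0265,0.067,0],[0,0.0,-0.0265,0.067,0],[0,0,-0.0265,0.067,0]]]'; python3 -m handwheel '[[[0,0,-0.0008,0.002,0],[0,0,-0.0008,0.002,0]]]';
```

```text
t: 35.6
eef_pos: [0.4155, -0.2808, 0.0279]
ee_rot: [2.763, 0.039, 2.481]
force: [-0.0, 0.1, -0.0]
width: 0.0247
t: 35.77
eef_pos: [0.4163, -0.2812, 0.0269]
ee_rot: [2.762, 0.041, 2.481]
force: [-0.4, 0.1, -0.6]
width: 0.0244
```

```bash
python3 -m handwheel '[[[0,0,-0.0006,0.0015,0],[0,0,-0.0006,0.0015,0]]]';
```

```text
t: 35.93
eef_pos: [0.4167, -0.2814, 0.0259]
ee_rot: [2.762, 0.042, 2.481]
force: [-0.3, 0.9, -0.6]
width: 0.0249
```

```bash
python3 -m handwheel '[[[0,0,-0.0006,0.0015,0],[0,0,-0.0006,0.0015,0]]]';python3 -m handwheel '[[[0,0,-0.0006,0.0015,0],[0,0,-0.0006,0.0015,0]]]'
```

```text
t: 36.1
eef_pos: [0.4168, -0.2815, 0.0243]
ee_rot: [2.762, 0.043, 2.481]
force: [0.3, 0.8, 0.6]
width: 0.0247
t: 36.27
eef_pos: [0.417, -0.2816, 0.0232]
ee_rot: [2.762, 0.043, 2.482]
force: [-1.5, 1.3, 6.9]
width: 0.0248
```

```bash
python3 -m handwheel '[[[0.03,0,0,0,0],[0.038,0,0,0,0],[0.04,0,0,0,0],[0.04,0,0,0,0],[0.04,0,0,-0.025,0],[0.04,0,0,-0.06,0],[0.04,0,0,-0.1,0],[0.04,0,0,-0.14,0],[0.04,-0.02,0,-0.18,0],[0.04,-0.06,0,-0.22,0],[0.04,-0.1,-0.02,-0.24,0],[0.04,-0.14,-0.06,-0.24,0],[0.04,-0.17,-0.1,-0.24,0],[0.04,-0.17,-0.14,-0.24,0],[0.04,-0.17,-0.17,-0.24,0],[0.04,-0.17,-0.2,-0.24,0],[0.04,-0.17,-0.2,-0.24,0],[0.04,-0.17,-0.2,-0.24,0]]]'
python3 - <<'E'
from h import *
for n in("side","top"): cv2.imwrite(f"pics/{n}28.png",grab_frame(n))
E
```

```text
t: 37.77
eef_pos: [0.3749, -0.6006, 0.1751]
ee_rot: [2.761, 0.038, 2.478]
force: [0.2, 0.6, -0.7]
width: 0.04
```

View pics/side28.png

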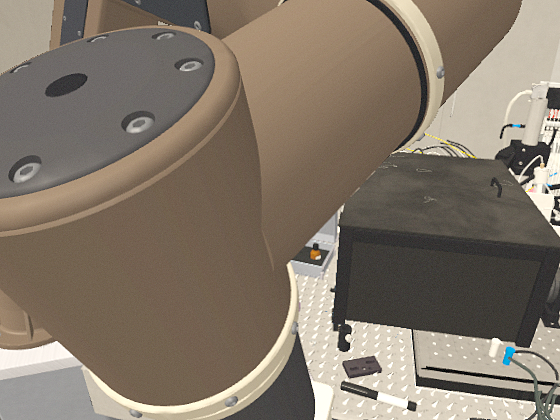

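View pics/top28.png

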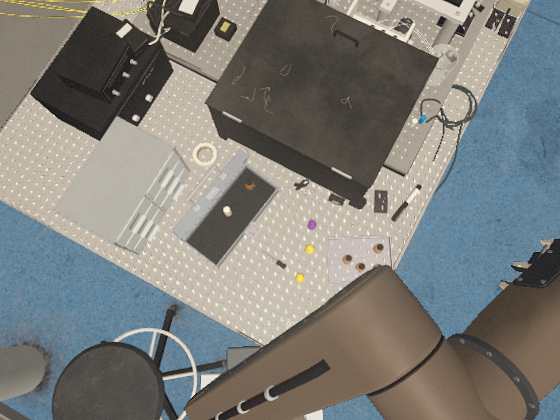

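```bash
python3 - <<'E'
from h import *
goto([.46,-.1,.3],141.6);goto([.45,.42,.33],141.6)
E
```

```text
shift mm [235.8158 461.7024  42.7192] turn [np.float64(0.5184071220082842)] pos [ 0.3773 -0.5989  0.1782] yaw 142.11840712200828 tilt dir z [ 0.2583  0.2693 -0.9277] F [ 0.2419 -0.226   1.0649] w 0.04012317895169653 t 37.8667 q [-0.9529  0.5296  0.2674 -0.3814 -1.397   0.3833]
shift mm [561.4788 853.2664 152.3607] turn [np.float64(0.5184071220082842)] pos [ 0.3773 -0.5989  0.1782] yaw 142.11840712200828 tilt dir z [ 0.2583  0.2693 -0.9277] F [ 0.2419 -0.226   1.0649] w 0.04012317895169653 t 37.8667 q [-0.9529  0.5296  0.2674 -0.3814 -1.397   0.3833]
```

```bash
python3 -m handwheel '[[[0.04,0.2,0.46,0.0,0],[0.04,0.236,0.462,0.043,0],[0.04,0.236,0.462,0.043,0],[0.04,0.236,0.462,0.043,0],[0.04,0.236,0.462,0.043,0],[0.04,0.236,0.462,0.043,0],[0.04,0.236,0.462,0.043,0],[0.04,0.236,0.462,0.043,0],[0.04,0.236,0.462,0.043,0],[0.04,0.236,0.462,0.043,0],[0.04,0.236,0.462,0.043,0],[0.04,0.236,0.462,0.043,0],[0.04,0.236,0.462,0.043,0],[0.04,0.236,0.462,0.043,0],[0.04,0.236,0.462,0.043,0],[0.04,0.236,0.462,0.043,0],[0.04,0.236,0.462,0.043,0]]]'
python3 - <<'E'
from h import *
goto([.45,.42,.33],141.6)
E
```

```text
t: 39.28
eef_pos: [0.4598, -0.0998, 0.2999]
ee_rot: [2.761, 0.042, 2.48]
force: [0.9, -0.2, -0.3]
width: 0.04
shift mm [325.4201 391.5159 109.5519] turn [np.float64(0.5139177391991439)] pos [ 0.4598 -0.0998  0.2999] yaw 142.11391773919914 tilt dir z [ 0.2585  0.2694 -0.9277] F [ 0.902  -0.2483 -0.2825] w 0.03999445838994757 t 39.2833 q [-0.0526 -0.12   -0.3088 -0.3156 -1.1442 -0.5036]
```

```bash
python3 -m handwheel '[[[0.04,0.325,0.39,0.11,0],[0.04,0.325,0.39,0.11,0],[0.04,0.325,0.39,0.11,0],[0.04,0.325,0.39,0.11,0],[0.04,0.325,0.39,0.11,0],[0.04,0.325,0.39,0.11,0],[0.04,0.325,0.39,0.11,0],[0.04,0.325,0.39,0.11,0],[0.04,0.325,0.39,0.11,0],[0.04,0.325,0.39,0.11,0],[0.04,0.325,0.39,0.11,0],[0.04,0.325,0.39,0.11,0],[0.04,0.325,0.39,0.11,0],[0.04,0.325,0.39,0.11,0],[0.04,0.325,0.39,0.11,0],[0.04,0.325,0.39,0.11,0]]]'
python3 - <<'E'
from h import *
for n in("side","top"): cv2.imwrite(f"pics/{n}29.png",grab_frame(n))
s=cv2.imread("pics/side29.png");t=cv2.imread("pics/top29.png")
crop(s,190,180,360,400,2.7,"pics/m29s.png");crop(t,160,140,400,300,3.3,"pics/m29t.png")
E
```

```text
t: 40.62
eef_pos: [0.4501, 0.4176, 0.3282]
ee_rot: [2.763, 0.042, 2.479]
force: [-0.5, -0.1, 0.4]
width: 0.0397
```

View pics/m29s.png

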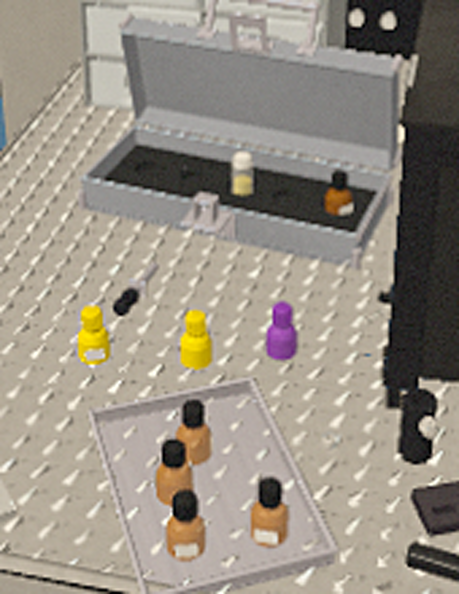

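View pics/m29t.png

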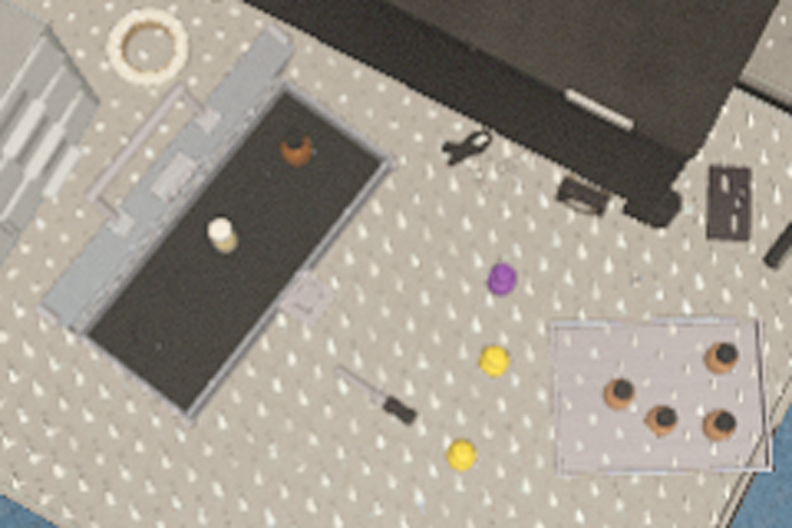

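The side view shows four amber bottles upright in the tray, at crop (193,430), (173,470), (185,525) and (268,512). The clear vial (242,172) and one amber bottle (338,195) stand in the case. The lid is open and the pin lies on the table at (130,295). As a last check I compare the look-alikes, the bystanders and the lid with the earlier pictures.

```bash
python3 - <<'E'
from h import *
def cen(im,lo,hi):
    m=cv2.inRange(cv2.cvtColor(im,cv2.COLOR_BGR2HSV),lo,hi);n,l,s,c=cv2.connectedComponentsWithStats(m)
    return [c[i].round(1) for i in range(1,n) if s[i,4]>25]
for v in("side","top"):
    for k in("0","29"):
        im=cv2.imread(f"pics/{v}{k}.png")[140:320,200:345]
        print(v,k,"yel",cen(im,(22,180,120),(34,255,255)),"pur",cen(im,(130,90,60),(160,255,255)))
a=cv2.imread("pics/top11.png");b=cv2.imread("pics/top29.png")
for nm,(x0,y0,x1,y1) in {"lid":(170,145,250,240),"mount/post":(325,185,375,212),"bystanders R":(370,180,425,225)}.items():
    d=cv2.absdiff(a[y0:y1,x0:x1],b[y0:y1,x0:x1]).mean();print(nm,d)
E
```

```text
side 0 yel [array([ 23.8, 163.3]), array([ 62.1, 166.2])] pur [array([ 93.8, 163. ])]
side 29 yel [array([ 23.8, 163.3]), array([ 62. , 166.3])] pur [array([ 93.8, 163. ])]
top 0 yel [] pur [array([111.6,  84.2])]
top 29 yel [] pur [array([111.6,  84.2])]
lid 2.367236842105263
mount/post 2.3446913580246913
bystanders R 1.5837037037037036
```

```bash
python3 -c "
from station import arm
s=arm.get_state();print(s['t'],s['force'],s['eef_pos']);print(arm.job_done())"
```

```text
40.7167 [ 0.68876608 -0.78595179  0.03381657] [0.45018357 0.41731642 0.32903144]
the job is handed in; nothing more can be done
None
```

The job is done and handed in at t = 40.7 s of the 72 s allowed; the hand-in gave no verdict.

- **Pin:** drawn from the staple and laid on the table in front of the case.
- **Lid:** opened by its bar until the stop pushed back with about 8 N per axis. The top view shows no change since then beyond picture noise.
- **Tilt:** the rows cannot command a tilt, and an upright gripper has no room under the open lid. I got about 21° by pushing the arm past its outward reach to the left of the bench. I kept that tilt for the bottle moves.
- **Bottles:** I moved three amber bottles, from the case y = +100, +50 and −50 mm pockets. Each was lowered until it touched the tray floor, at 7 to 12 N, and then released.

**Last checks:**
- Both views show four amber bottles standing in the tray, one amber bottle and the clear vial standing in the case, and the pin on the table.
- The yellow and purple bottles moved no more than 0.1 pixel; the yellow ones were checked in the side view only, because the colour mask missed them from the top.
- The mirror mount, post holder and nearby items show no change in the top view beyond picture noise.
- The arm stands clear with no contact force.

**Disagreements:**
- The two cameras differed by 2 to 5 mm on the bottle positions.
- Gripping the first bottle in its pocket gave a force of about 14 N, and its direction contradicted the picture offset. That bottle still came out and stands in the tray.

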